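# Print a delivery slip and put the stamp away

### The arm

A 6-joint arm with a two-finger parallel gripper is mounted at the origin on the work surface. World frame = base frame: x ahead of the robot, y to its left, z up, the work surface at z = 0. Lengths are in m, angles in degrees, forces in N, time in s.
With the tool pointing down it reaches from about 0.4 to 0.825 m from the base axis. Payload 7 kg.
Tool frame: the origin (TCP) lies at the very end of the fingers, on their centre line; the grasp point (between the pads) lies 19 mm behind it (ctrl.grip_depth is the z of the grasp point in the tool frame, in m); z points along the fingers, y is the direction in which the jaws open and shut (so a half turn about z gives the same grasp; the last joint's range is limited). The gripper opens to 88 mm and grips with 3 to 60 N. Pads are 19 mm wide; open, the fingers measure 130 mm over their backs; the gripper's body (78 mm by 193 mm) begins 47 mm behind the grasp point.
Start: joints at [86.179, 20.546, 0.682, 0, -70.136, -16.507], TCP at [0.235, 0.633, 0.227] pointing down, gripper open.
Joint ranges: [-176.03, 176.03], [-82.01, 121.73], [-58.28, 71.71], [-173.87, 95.51], [-174.79, -0.11], [-173.66, 173.66]. Speed limits (degrees/s): [136.94, 136.94, 172.46, 180, 180, 180].

### API

Orientations are given as [roll, pitch, yaw] about the fixed x, y, z axes, in that order (R = Rz(yaw) Ry(pitch) Rx(roll)).
In Python, from plant import telemetry, snapshot, job, models, ctrl gives the robot as it stands.
- The arm moves only by the tool jog_arm, never from a script. Its argument "targets" is text: rows parted by semicolons, each of 7 numbers parted by spaces: the shift along the tool's x, y, z in m, then the turn, a rotation vector about the tool's x, y, z in degrees, then the gripper command: -1 is shut, 1 is fully open, values between are in proportion. A call has exactly 8 rows; each row is the pose to reach, as a shift and turn from the pose measured when the call began, along the tool's axes at that moment; what a row does not reach only later rows make up. A row lasts 1/8 s, in which the tool goes at most 62.5 mm and 10.7 degrees, less where a joint would pass 70% of its speed; a pose out of reach is approached as far as the arm can. A call with a gripper value outside its range is refused whole. The fingers move at their own pace and stop on an object; the grip force is fixed at half the most. Time passes only in rows, so rows that repeat a pose let the fingers close, or fill a call up. It gives the time, the measured TCP pose, the force and the opening at its end, in the units of the state.
- telemetry.get_obs(): the state, without advancing time (a new reading comes with each control period).
- snapshot(name): name is "side" or "top"; returns a dict with "img" (420x560x3 uint8, red, green, blue), "range_z" (420x560 float32, m along the optical axis (not along the pixel's ray), 0 where there is no reading), "intrinsics" (3x3 intrinsics, pixels), "R" (3x3) and "t" (3): a world point X has camera coordinates R X + t. Camera axes: x right, y down, z forward; pixel columns grow to the right and rows downward; lengths in m; the calibration is good to about 2 mm. A picture is of the moment at which its call begins.
- job.close_job(): hands the job in, once; it reports no verdict.
Trained networks look in a picture, given as the dict that the camera call returned (one of the last four; its "shot" number tells which), for a name from the list of things; names that differ only in an ending like _2 or _b are one class to them, and where a whole thing is asked for, a point or a joint stands for the part that bears it (a point fixed in the world has none). Each returns a list of dicts, best first, with "conf" (0 to 1); they miss things now and then, are a little off and sometimes report something else, mostly with a low value. They report only what shows in the picture. A call takes as long as a camera call.
- models.cut_out(name, picture): "region" (420x560 bool, what is visible of it) and "uv" ([column, row] in pixels, amid what is visible of it).
- models.spot_point(name, picture): "uv" ([column, row] in pixels: a listed point, or the origin of a listed thing).
The state is a dict: "clock": time; "joint_pos": joint angles; "qvel": joint speeds; "tau": joint torques, N m; "tool_pos": TCP position; "orientation": TCP orientation; "force": force on the tool from outside, world axes, zero at the start; "moment": the same for the moment, N m; "opening": finger opening in m.
Only numpy, scipy, OpenCV 4.12 (cv2) and the standard library are available. Lean on these libraries where they do the work, as an engineer would, in place of code of your own. Each camera call takes 0.05 s, during which the arm holds its last target.

### The job

Print the delivery slip with the blue stamp, straight and the right way round in the middle of the empty red frame, pressing until the sprung foot has given way fully; print nowhere else. Then hold the stamp by its grip band, press the back edge of its foot on the bare table so that it swings down in the fingers onto its back, and let it go there; take it again by the foot and lay it in the lower letter tray, white bar up, along the middle of the green felt, with its handle under the upper tier and its foot out in front. Leave the wooden stamp, the tape roll and the spray bottle alone.

Things in the scene. Friction and masses are not known exactly. Their poses are not given: they have to be found in the camera images.
- stamp_mid (a point): Loose blue pre-inked stamp, 96 mm tall, about 90 g; point on its axis half-way up, 48 mm from the printing face. z runs from the face to the handle's end, x from the front (white bar) to the back, y along the foot's long side. It starts standing on the rubber rest, bar roughly towards the robot. Lying on its back (bar up) it rests level on foot and grip band, axis 14 mm high.
- stamp_face (a point): centre of the stamp's printing face, at the end of the foot. The foot is a rectangular skirt, 48 mm along y x 28 mm along x, from here 18 mm up; above it a neck of 17 mm diameter. Axes as stamp_mid.
- stamp_band (a point): centre of the handle's black grip band, a cylinder of 28 mm diameter and 10 mm length on the axis, 78 mm from the face, with a round end above it; axes as stamp_mid. Pinched here lightly (about 20 N) the stamp keeps its angle in the air, but turns in the fingers about the line between them when the foot's edge is pressed and dragged on the table with a few newtons; a strong grip resists more.
- stamp_front (a point): centre of the white bar (30 mm wide) on the front of the stamp's foot, 14 mm from its axis, 9 mm above the printing face; the bar wraps over the foot's top edge and is seen from above. This side belongs to the bottom of the print. Axes as stamp_mid.
- stamp_foot (a joint): how far the sprung foot is pushed up into the stamp, along the stamp's axis: 0 free to 0.005 m fully in. It starts to give at 4 N and is fully in at 9 N; the stamp prints when it is in by more than 3.5 mm (7.5 N). Standing or lying by its own weight it stays at 0.
- tray: Two-tier letter tray, fixed, 250 mm deep (x) x 330 mm wide (y); origin at the centre of its underside, +x to its back. Lower tier: grey, floor 4 mm thick, front lip from x = -125 to -121 mm, 14 mm high above the table, side walls 24 mm high. The wooden stamp and the green felt lie in it side by side. In front of the felt (-x of the lip) the table is bare for 150 mm.
- tray_edge (a point): middle of the upper front edge of the tray's upper tier, a clear sheet 4 mm thick, top 64 mm and underside 60 mm above the table; it reaches from here (65 mm behind the lower tier's front) to the back, over the stamps' handles but not over their feet; axes as tray
- home (a point): where the middle of the stamp (stamp_mid) belongs when it lies in the tray: above the fixed green felt (106 mm x 74 mm, its top 6 mm above the table), 14 mm above the felt; x points to the tray's back as the stamp's z then should. The face is then 48 mm in front of this point, some 20 mm behind the lip.
- frame (a point): centre of the empty red frame (64 mm along y x 44 mm along x) on the top slip of the slip book, 10 mm above the table; the book (150 mm x 200 mm) is fixed. z is up; +x points to the slip's top, where the green binding is, so the stamp's front bar must be on the frame's -x side, the stamp's x and y axes along those of the frame.
- rest_top (a point): centre of the top of the stamp rest, a fixed square black rubber mat, 110 mm x 110 mm in a thin steel tray, its top 5 mm above the table; the stamp starts standing on it
- small_stamp_mid (a point): a wooden stamp with a small square foot (28 mm), 96 mm tall, lying in the tray beside the felt; point on its axis half-way up, z to its handle's end; to be left alone
- tape: roll of brown tape lying flat, 96 mm diameter, 45 mm high, origin at the centre of its underside; to be left alone
- sprayer: white spray bottle with a blue trigger head, 76 mm diameter, 180 mm tall, standing; origin at the centre of its underside; to be left alone

How it is judged:
By the outcome, as a careful person would: the job done as asked, in the order asked, and still so for the second after the job is handed in, with the robot touching nothing.
It also fails if it takes over 59 s, if anything falls off the work surface, if the arm or the gripper's body presses on something with over 40 N, if the wrist force passes 120 N, or if a joint passes its speed limit or range.

## Working session

There is one attempt and no reset: what is moved stays moved. The work goes in short steps, Python scripts to look and compute and a tool call to move; the robot and the scene stay as the last step left them, time stands still between calls to the robot, and variables do not carry over. Pictures are saved under pics/ and viewed, and the job is handed in when it is done.

Besides the shell and the picture viewer there is one more tool, called after "Call:" as a command line: name --argument value ..., lists and objects as JSON in quotes. jog_arm: Moves the arm, as the interface text tells. Its arguments: {"type":"object","properties":{"targets":{"type":"string"}},"required":["targets"]}

```bash
ls; mkdir -p pics; cat > h.py <<'E'
import numpy as np, cv2
from scipy.spatial.transform import Rotation as Ro
from plant import telemetry, snapshot, job, models, ctrl
def save(p,n): cv2.imwrite('pics/'+n+'.png', p['img'][:,:,::-1])
def ray(p,uv):
    K=p['intrinsics'];R=p['R'];t=p['t']
    d=R.T@np.linalg.solve(K,np.array([uv[0],uv[1],1.]));c=-R.T@t
    return c,d
def atz(p,uv,z):
    c,d=ray(p,uv); return c+d*(z-c[2])/d[2]
def atd(p,uv):
    r=p['range_z'][int(round(uv[1])),int(round(uv[0]))]
    c,d=ray(p,uv); return c+d*r
def proj(p,X):
    q=p['R']@np.array(X)+p['t']; q=p['intrinsics']@q; return q[:2]/q[2]
def cloud(p,mask):
    v,u=np.nonzero(mask&(p['range_z']>0)); r=p['range_z'][v,u]
    K=p['intrinsics'];q=np.linalg.solve(K,np.vstack([u,v,np.ones(len(u))]))*r
    return (p['R'].T@(q-p['t'][:,None])).T
def pose():
    o=telemetry.get_obs(); return np.array(o['tool_pos']),Ro.from_euler('xyz',o['orientation'],degrees=True),o
E
python3 - <<'E'
from h import *
np.set_printoptions(precision=4,suppress=True)
p,R,o=pose();print(o,ctrl.grip_depth)
for n in('top','side'):
    s=snapshot(n);save(s,n+'0');print(n,s['shot'],'cam',-s['R'].T@s['t'],'fwd',s['R'][2])
    for k in['stamp_mid','stamp_face','stamp_band','stamp_front','tray','tray_edge','home','frame','rest_top','small_stamp_mid','tape','sprayer']:
        r=models.spot_point(k,s)
        print(k,[(np.round(x['uv'],1),round(x['conf'],2)) for x in r[:2]], [np.round(atd(s,x['uv']),4) for x in r[:1]])
E
```

```text
pics
{'clock': 0.0, 'joint_pos': array([ 86.1793,  20.5911,   0.6345,  -0.0204, -70.1369, -16.5066]), 'qvel': array([ 0.0622, -0.0266,  0.0237, -0.0218, -0.0093, -0.0131]), 'tau': array([  0.0016, -58.2719,  29.3042,   6.9973,   0.007 ,  -0.0001]), 'tool_pos': array([0.2343, 0.6325, 0.2256]), 'orientation': array([179.905 ,  -0.0082, -20.3342]), 'force': array([-0.8476,  0.1108, -0.7515]), 'moment': array([ 0.024 ,  0.0065, -0.0016]), 'opening': 0.08750460932881547} -0.0188
top 1 cam [ 0.4553 -0.0561  1.0143] fwd [ 0.1223  0.0063 -0.9925]
stamp_mid [(array([308.4, 237.9]), 0.51), (array([168.9, 161.1]), 0.16)] [array([ 0.5121, -0.1056,  0.0988])]
stamp_face [(array([309. , 238.9]), 0.59), (array([307.7, 239.5]), 0.26)] [array([ 0.5099, -0.1066,  0.1015])]
stamp_band [(array([307.6, 231.6]), 0.84)] [array([ 0.5248, -0.1043,  0.0974])]
stamp_front [(array([311.2, 245. ]), 0.64)] [array([ 0.5023, -0.1165,  0.0042])]
tray [(array([167.6, 162.6]), 0.94)] [array([0.677 , 0.1865, 0.0665])]
tray_edge [(array([157.6, 181.9]), 0.74)] [array([0.637 , 0.2083, 0.0613])]
home [(array([187.8, 186.4
[... 840 characters left out ...]
array([ 0.5005, -0.1095,  0.0172])]
tray [(array([177.4, 322.3]), 0.61), (array([317.3, 201.1]), 0.49)] [array([0.6535, 0.2362, 0.063 ])]
tray_edge [(array([197.7, 315.4]), 0.84), (array([173.8, 356.2]), 0.42)] [array([0.6546, 0.1764, 0.0028])]
home [(array([218.8, 297.9]), 0.69)] [array([0.6337, 0.129 , 0.0053])]
frame [(array([384.2, 162.1]), 0.85)] [array([ 0.4063, -0.4117,  0.0119])]
rest_top [(array([313.4, 229. ]), 0.9)] [array([ 0.5097, -0.0904,  0.0266])]
small_stamp_mid [(array([173.1, 357.1]), 0.81)] [array([0.6454, 0.2773, 0.0253])]
tape [(array([229.1, 221.5]), 0.91)] [array([ 0.6845, -0.0411,  0.0401])]
sprayer [(array([271.4, 171.3]), 0.71)] [array([ 0.6685, -0.2645,  0.0225])]
```

View pics/top0.png

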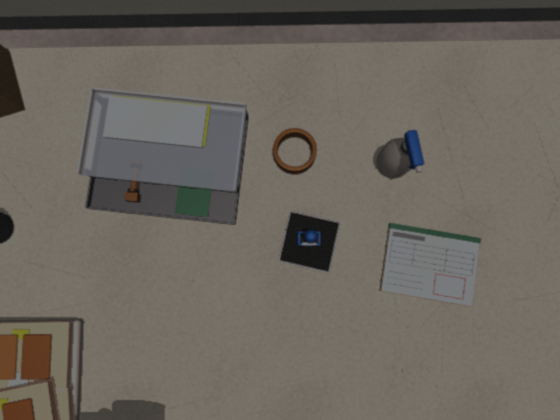

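View pics/side0.png

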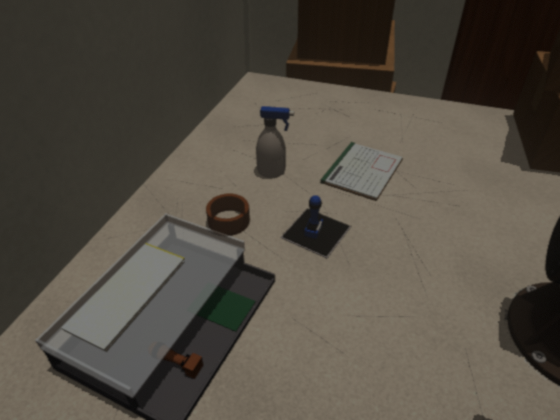

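The top view shows the stamp at about (309,238), the red frame at (450,287), and the felt at (193,200) with the wooden stamp at (133,185). Next I'll measure more finely.

```bash
python3 - <<'E'
from h import *
np.set_printoptions(precision=4,suppress=True)
s=snapshot('top');S=snapshot('side');np.savez('s0.npz',**{k:s[k] for k in('img','range_z','intrinsics','R','t')});np.savez('S0.npz',**{k:S[k] for k in('img','range_z','intrinsics','R','t')})
print(s['intrinsics'][0,0],S['intrinsics'][0,0])
def crop(s,x,y,w,h,k): return cv2.resize(np.clip(s['img'][y:y+h,x:x+w].astype(float)*1.8,0,255).astype(np.uint8),None,fx=k,fy=k,interpolation=cv2.INTER_NEAREST)[:,:,::-1]
cv2.imwrite('pics/c1.png',np.hstack([crop(s,280,205,64,70,6),crop(s,420,262,64,70,6)]))
cv2.imwrite('pics/c2.png',np.hstack([crop(s,165,165,80,66,5),crop(S,285,185,70,66,5)]))
for n,q in(('top',s),('side',S)):
    im=q['img'].astype(int)
    # red
    for nm,m,z in(('red',(im[...,0]-im[...,1]>25)&(im[...,0]-im[...,2]>15),.010),('green',(im[...,1]-im[...,0]>12)&(im[...,1]-im[...,2]>5),.006)):
        n_,l,st,c=cv2.connectedComponentsWithStats(m.astype(np.uint8),connectivity=8)
        for i in range(1,n_):
            if st[i,4]>25: 
                v,u=np.nonzero(l==i); P=np.array([atz(q,(a,b),z)[:2] for a,b in zip(u,v)])
                r=cv2.minAreaRect((P*1000).astype(np.float32))
                print(n,nm,st[i],np.round(r[0],1),np.round(r[1],1),round(r[2],2))
    m=models.cut_out('stamp_mid',q)[0]; C=cloud(q,m['region']); print(n,'stamp region',m['region'].sum(),m['conf'],C.min(0),C.max(0),np.median(C[C[:,2]>.08],0))
E
```

```text
459.15084950164726 448.8372012421975
top red [273 129  43  42 415] [716.3 -82.2] [94.2 94.1] 89.12
top red [131 182   5   9  35] [638.4 277.2] [18.   8.9] 1.48
top red [125 193  12   8  89] [614.7 282.1] [25.1 15.7] 89.18
top red [  0 335  17  44 710] [274.  534.6] [91.  34.4] 3.3
top red [  21  335   30   44 1225] [273.1 475.1] [59.8 89.3] 89.92
top red [  2 399  32  21 543] [161.2 507.6] [42.4 61.7] 10.44
top green [175 186  36  31 906] [603.4 145.1] [73.2 62.2] 83.27
top green [389 223  91  20 418] [ 526.  -386.4] [198.6  10.3] 79.51
top stamp region 264 0.76 [ 0.5033 -0.1351  0.02  ] [ 0.5294 -0.0891  0.1059] [ 0.5153 -0.1107  0.0967]
side red [388  34   5  25  81] [  513.4 -1233.3] [ 15.3 258.4] 8.31
side red [378  60  15  10  59] [  489.3 -1038.3] [86.7 45.3] 69.52
side red [302  62  65   5 105] [ 683.  -982.2] [235.6  21.2] 6.17
side red [207 194  41  21 136] [ 732.  -128.7] [94.2 67.2] 28.4
side red [215 214  28   7  61] [705.9 -81.5] [61.5 16.5] 28.68
side red [174 354  12   8  61] [642.2 268.6] [11.5 19.3] 89.52
side red [184 354  17  16 148] [618.1 266.6] [26.8 16.6] 84.66
side green [322 143  31  37 104] [ 525.  -390.2] [192.6   6.8] 79.7
side green [ 207  291   48   40 1081] [601.7 146.4] [73.8 62.3] 82.48
side stamp region 500 0.75 [ 0.4995 -0.1894  0.0005] [ 0.5472 -0.0838  0.1022] [ 0.5133 -0.1014  0.0923]
```

```bash
sleep 1
```

```text
(no output)
```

View pics/c1.png

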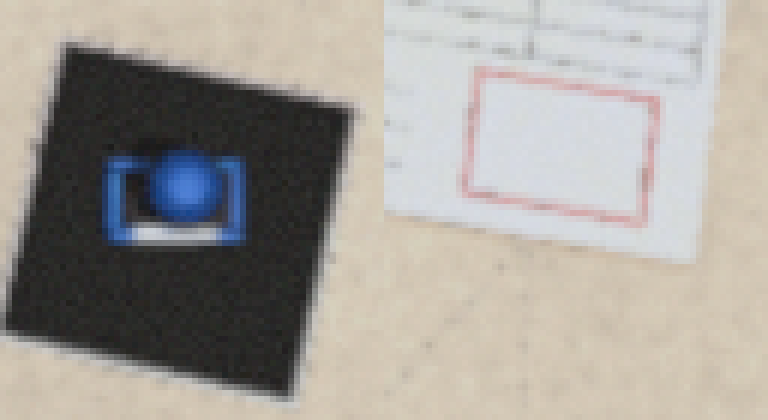

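View pics/c2.png

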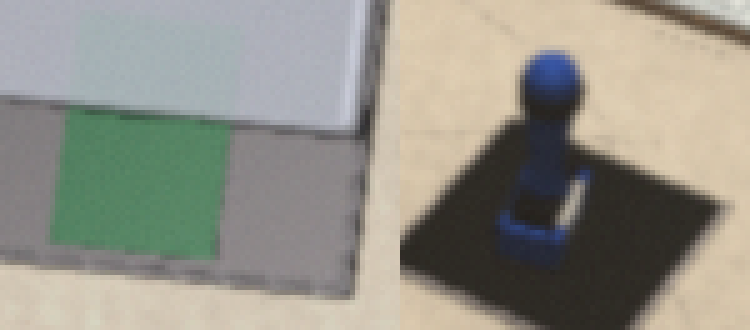

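```bash
cat > meas.py <<'E'
from h import *
def rect(P): r=cv2.minAreaRect((P*1000).astype(np.float32)); return np.round(r[0],1),np.round(r[1],1),round(r[2],2)
def wm(q,W,z,box):
    x,y,w,h=box; v,u=np.nonzero(W[y:y+h,x:x+w]); return np.array([atz(q,(a+x,b+y),z)[:2] for a,b in zip(u,v)])
E
python3 - <<'E'
from meas import *
for n,f,fb,bb,stb in(('top','s0.npz',(425,265,50,40),(375,218,112,95),(285,215,50,45)),('side','S0.npz',(365,145,40,35),(315,138,95,65),(290,180,55,65))):
    q=dict(np.load(f)); im=q['img'].astype(int)
    red=(im[...,0]-im[...,1]>10)&(im[...,0]-im[...,2]>6)
    br=(im.min(2)>115)
    P=wm(q,red&True,.010,fb)
    print(n,'frame',len(P),rect(P))
    cyc=cv2.convexHull((P*1000).astype(np.float32)); print(cv2.minAreaRect(cyc))
    # brightness of slip
    h=im[bb[1]:bb[1]+bb[3],bb[0]:bb[0]+bb[2]]; print('slip',np.percentile(h.min(2),[10,50,90]), )
    white=(im.min(2)>np.percentile(h.min(2),90)*.85)&(im[...,0]-im[...,2]<12)
    m=np.zeros(white.shape,np.uint8);m[bb[1]:bb[1]+bb[3],bb[0]:bb[0]+bb[2]]=white[bb[1]:bb[1]+bb[3],bb[0]:bb[0]+bb[2]]
    m=cv2.morphologyEx(m,cv2.MORPH_CLOSE,np.ones((7,7)));m=cv2.morphologyEx(m,cv2.MORPH_OPEN,np.ones((5,5)))
    print('white',rect(wm(q,m,.010,bb)))
    x,y,w,h=stb
    blue=(im[...,2]-im[...,0]>20)
    bar=(im.min(2)>60)
    H=atz(q,(0,0),.023)
    C=cloud(q,(blue|bar)&(np.pad(np.ones((h,w),bool),((y,420-y-h),(x,560-x-w)))))
    foot=C[(C[:,2]<.03)&(C[:,2]>.015)];print('foot',len(foot),rect(foot[:,:2]),np.median(foot[:,2]))
    Cb=cloud(q,bar&(np.pad(np.ones((h,w),bool),((y,420-y-h),(x,560-x-w)))));Cb=Cb[(Cb[:,2]>.01)&(Cb[:,2]<.03)]
    if len(Cb):print('bar',len(Cb),rect(Cb[:,:2]),np.median(Cb,0))
    hd=C[C[:,2]>.07];print('handle',len(hd),hd.min(0),hd.max(0), rect(hd[:,:2]))
    # sphere fit on round end
    hs=C[(C[:,2]>.09)]
    A=np.c_[2*hs,np.ones(len(hs))];s=np.linalg.lstsq(A,(hs**2).sum(1),rcond=None)[0];print('sphere',s[:3],np.sqrt(s[3]+s[:3]@s[:3]))
E
```

```text
top frame 135 (array([ 410. , -410.9]), array([66.8, 46.8]), 79.47)
((409.96990966796875, -410.931396484375), (66.75115203857422, 46.803955078125), 79.46800231933594)
slip [ 95. 106. 119.]
white (array([ 451.7, -373.6]), array([196.6, 136.4]), 79.52)
foot 103 (array([ 516.5, -111.1]), array([47.9, 26.2]), 89.18) 0.02361556651852421
bar 32 (array([ 505.5, -110.8]), array([30.3,  4.1]), 88.74) [ 0.50545553 -0.10950256  0.02358162]
handle 125 [ 0.50588523 -0.12392796  0.08411087] [ 0.5289027  -0.09912627  0.10592229] (array([ 517.3, -111.5]), array([24.8, 22.9]), 87.94)
sphere [ 0.51668162 -0.11109519  0.09175071] 0.010913645331954063
side frame 65 (array([ 408.1, -422.6]), array([ 69.6, 139. ]), 11.01)
((408.0665283203125, -422.5788879394531), (69.57511901855469, 138.956787109375), 11.009210586547852)
slip [ 78.  97. 118.]
white (array([ 450. , -372.1]), array([193.9, 133.8]), 79.58)
foot 56 (array([ 504.9, -104.3]), array([52.4, 24.2]), 58.86) 0.022980016585900737
bar 72 (array([ 495.5, -199.3]), array([ 44. , 204.3]), 7.57) [ 0.50183805 -0.28421007  0.01167311]
handle 68 [ 0.50098341 -0.11643196  0.07179868] [ 0.52551693 -0.09776323  0.10222731] (array([ 511.5, -106.8]), array([23.1, 17.4]), 25.68)
sphere [ 0.51402907 -0.10850157  0.09224409] 0.01019990117441328
```

```bash
python3 - <<'E'
from meas import *
for n,f,b in(('top','s0.npz',(165,165,85,66)),('side','S0.npz',(195,270,80,70))):
    q=dict(np.load(f)); im=q['img'].astype(int);x,y,w,h=b
    # felt front + both edges: include part visible through clear
    g=(im[...,1]-im[...,0]>6)&(im[...,1]-im[...,2]>1)
    g2=(im[...,1]-im[...,0]>14)&(im[...,1]-im[...,2]>5)
    for G in(g,g2):
        G=cv2.morphologyEx(G.astype(np.uint8),cv2.MORPH_OPEN,np.ones((3,3)))
        P=wm(q,G,.006,b); r=rect(P); print(n,len(P),r)
        bx=cv2.boxPoints(cv2.minAreaRect((P*1000).astype(np.float32)));print(np.round(bx,1).tolist())
    # side edges of felt by line fits over rows in rotated frame
    a=np.radians(-7); c=np.array([np.cos(a),np.sin(a)]);d=np.array([-c[1],c[0]])
    X=P@c;Y=P@d
    bins=np.arange(X.min()+.004,X.max()-.004,.0025);lo=[];hi=[];cx=[]
    for k in bins:
        m=abs(X-k)<.002
        if m.sum()>8: lo.append(Y[m].min());hi.append(Y[m].max());cx.append(k)
    l=np.polyfit(cx,lo,1);hh=np.polyfit(cx,hi,1);print('felt angle',-7+np.degrees(np.arctan((l[0]+hh[0])/2)),'width',np.mean(np.array(hi)-lo))
    # front edge
    bins=np.arange(Y.min()+.006,Y.max()-.006,.004);fr=[X[abs(Y-k)<.003].min() for k in bins]
    pf=np.polyfit(bins,fr,1);print('front angle',-7-np.degrees(np.arctan(pf[0])))
    ang=np.radians(-7-np.degrees(np.arctan(pf[0])))
# tray wide: lower tier region in range (top view): lip z 14mm; upper tier front edge
q=dict(np.load('s0.npz'));C=cloud(q,np.ones((420,560),bool))
T=C[(C[:,0]>.5)&(C[:,0]<.85)&(C[:,1]>-.0)&(C[:,1]<.42)]
for lo,hi in((.055,.072),(.008,.03),(.003,.02)):
    S=T[(T[:,2]>lo)&(T[:,2]<hi)];print(lo,len(S),rect(S[:,:2]))
q=dict(np.load('s0.npz'))
e=cv2.Canny(cv2.resize(q['img'][80:230,75:260],None,fx=4,fy=4,interpolation=cv2.INTER_CUBIC),30,80)
cv2.imwrite('pics/tr.png',cv2.resize(np.clip(q['img'][80:230,75:260]*1.8,0,255).astype(np.uint8),None,fx=4,fy=4)[:,:,::-1])
E
```

```text
top 953 (array([603.5, 144.8]), array([74.8, 63.8]), 82.78)
[[567.0999755859375, 111.69999694824219], [630.4000244140625, 103.69999694824219], [639.7999877929688, 177.89999389648438], [576.5, 185.89999389648438]]
top 884 (array([603., 145.]), array([72.8, 60.5]), 83.08)
[[568.5999755859375, 112.5], [628.7000122070312, 105.19999694824219], [637.4000244140625, 177.5], [577.2999877929688, 184.8000030517578]]
felt angle -7.256570488386376 width 0.07106865213062502
front angle -6.838951414598861
side 1459 (array([611.1, 145. ]), array([75.5, 83.9]), 83.11)
[[564.9000244140625, 112.5], [648.2000122070312, 102.4000015258789], [657.2999877929688, 177.39999389648438], [574.0, 187.5]]
side 1044 (array([601.5, 146.4]), array([72. , 61.7]), 82.93)
[[566.4000244140625, 114.5], [627.7000122070312, 106.9000015258789], [636.5, 178.3000030517578], [575.2999877929688, 185.89999389648438]]
felt angle -6.721053116554875 width 0.0711131094388219
front angle -6.710346432403644
0.055 8527 (array([725.8, 195. ]), array([330.7, 185.3]), 83.04)
0.008 1046 (array([693.7, 199.3]), array([331.6, 250. ]), 82.99)
0.003 4075 (array([675.1, 210. ]), array([349.4, 419.8]), 0.04)
```

View pics/tr.png

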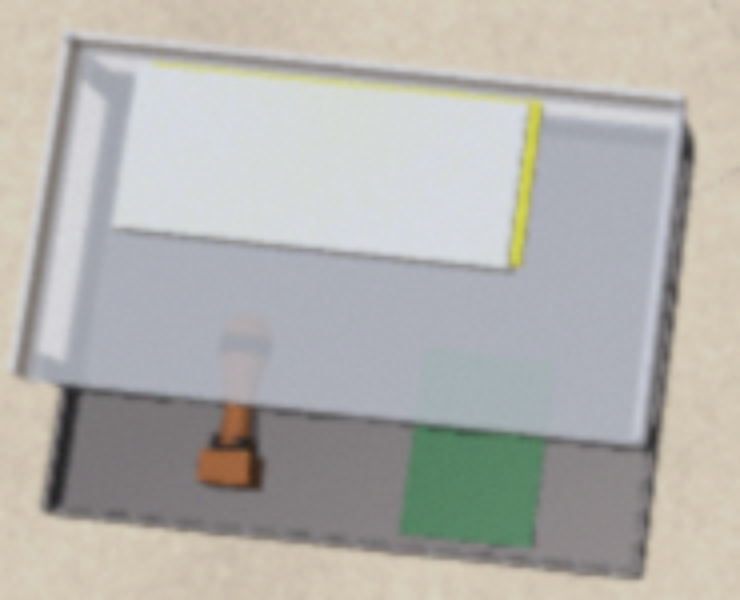

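```bash
python3 - <<'E'
from meas import *
np.set_printoptions(precision=4,suppress=True)
q=dict(np.load('s0.npz'));S=dict(np.load('S0.npz'))
c=np.array([np.cos(np.radians(7)),-np.sin(np.radians(7))]);d=np.array([-c[1],c[0]])
O=np.array([.6937,.1993])
def T(P): P=np.array(P)[:2]-O; return np.array([P@c,P@d])*1000
for nm,uv,z in(('lipL',(86.25,208.75),.014),('lipR',(235,224.25),.014),('lipL0',(86.25,208.75),.0),('lipR0',(235,224.25),.0),('feltL',(175.75,214.25),.006),('feltR',(208.25,216.25),.006),('feltbackL',(180.5,167.5),.006),('feltbackR',(213,169.5),.006),('home',(187.8,186.4),.02)):
    P=atz(q,uv,z);print(nm,P[:2],T(P))
P=atz(S,(218.8,297.9),.02);print('home side',P[:2],T(P))
cv2.imwrite('pics/ts.png',cv2.resize(np.clip(S['img'][210:420,40:290]*1.8,0,255).astype(np.uint8),None,fx=3,fy=2.8,interpolation=cv2.INTER_CUBIC)[:,:,::-1])
C=cloud(q,np.ones((420,560),bool))
# profile across lip at felt column
Y=(C[:,:2]-O)@d;X=(C[:,:2]-O)@c
for y0 in(-60,40):
  for k in range(-135,-50,3):
    m=(abs(Y*1000-y0)<30)&(abs(X*1000-k)<1.5)
    if m.sum():print(k,m.sum(),np.round(np.percentile(C[m,2],[10,50,90])*1000,1),end=' | ')
  print()
E
```

```text
lipL [0.5882 0.3778] [-126.5124  164.2728]
lipR [0.5494 0.0498] [-125.0282 -165.9958]
lipL0 [0.59   0.3838] [-125.4065  170.5262]
lipR0 [0.5507 0.0513] [-123.9016 -164.3646]
feltL [0.5742 0.1819] [-116.5353  -31.8321]
feltR [0.5687 0.1098] [-113.162  -104.0424]
feltbackL [0.6796 0.1728] [-10.8128 -28.013 ]
feltbackR [0.6739 0.0998] [  -7.5147 -101.1383]
home [0.6338 0.153 ] [-53.7929 -53.2817]
home side [0.6276 0.139 ] [-58.2931 -67.9234]
-135 36 [-2.2  0.3  2.6] | -132 36 [-2.5 -0.5  1.5] | -129 38 [-2.1 -0.1  1. ] | -126 47 [-2.4  0.8 10.6] | -123 41 [11.4 13.5 16. ] | -120 23 [ 2.2  5.  13.2] | -117 37 [1.8 4.  6.1] | -114 38 [3.3 5.4 8. ] | -111 36 [3.7 5.3 8.3] | -108 35 [4.8 6.4 8.3] | -105 39 [3.8 6.  7.9] | -102 36 [3.7 5.6 8.9] | -99 35 [5.1 5.9 8. ] | -96 36 [3.4 6.  8.2] | -93 36 [3.8 5.7 7.2] | -90 35 [4.2 6.2 8.6] | -87 39 [2.8 5.4 7.7] | -84 36 [4.2 6.5 8.1] | -81 38 [4.1 6.2 8.2] | -78 37 [4.3 6.3 7.8] | -75 34 [4.5 6.2 7.9] | -72 36 [3.8 6.3 8.9] | -69 34 [4.2 6.2 8.3] | -66 40 [3.5 5.1 8.4] | -63 35 [3.7 6.1 8.5] | -60 60 [ 4.4  7.6 66. ] | -57 76 [ 4.7 61.1 65.1] | -54 71 [ 5.1 60.8 64.3] | -51 52 [ 5.6 62.9 65.9] | 
-135 34 [-3.  -0.9  0.9] | -132 35 [-1.9 -0.1  1.8] | -129 38 [-2.  -0.9  2.4] | -126 47 [-1.3  0.9 11.4] | -123 40 [12.2 13.8 16.6] | -120 23 [ 2.1  4.6 12.1] | -117 35 [2.  3.8 5.3] | -114 37 [1.8 3.5 6.5] | -111 35 [1.3 4.6 6.4] | -108 35 [1.5 4.1 6.5] | -105 35 [1.5 4.  6.6] | -102 35 [0.8 3.9 6.6] | -99 53 [ 2.5  5.3 31.3] | -96 44 [ 2.3  5.8 32.8] | -93 39 [ 3.   6.9 33.1] | -90 44 [ 1.7  5.9 32.6] | -87 41 [ 2.4  5.3 32.6] | -84 44 [ 1.5  6.3 32.4] | -81 37 [ 3.   4.6 27.3] | -78 37 [ 2.2  4.7 28.4] | -75 40 [ 2.1  4.6 27.8] | -72 42 [ 1.6  4.4 26.1] | -69 40 [ 2.2  5.3 24. ] | -66 42 [ 1.6  4.8 25.1] | -63 37 [ 2.1  5.3 23.5] | -60 62 [ 2.5  7.5 64.5] | -57 80 [ 3.6 59.9 65.4] | -54 83 [ 3.  60.9 65.8] | -51 46 [ 3.1 63.7 66.7] |
```

View pics/ts.png

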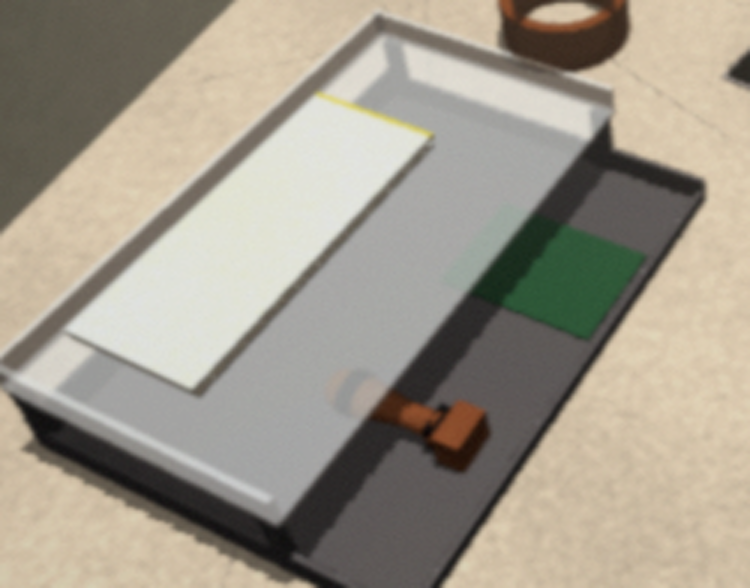

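```bash
cat >> h.py <<'E'
def mv(p,rpy,show=True):
    p0,R0,o=pose(); T=Ro.from_euler('xyz',rpy,degrees=True)
    s=R0.inv().apply(np.array(p)-p0); r=(R0.inv()*T).as_rotvec(degrees=True)
    print('t',round(o['clock'],2),'now',np.round(p0,4),np.round(o['orientation'],2),'F',np.round(o['force'],1),'op',round(o['opening'],4),'q',np.round(o['joint_pos'],0))
    print('  row',np.round(s,4),np.round(r,1))
E
python3 -c "
from h import *
mv([.5155,-.1105,.16],[180,0,-1])"
```

```text
t 1.5 now [0.2345 0.6329 0.2266] [180.    -0.   -20.33] F [0.4 0.1 0.1] op 0.0877 q [ 86.  21.   1.  -0. -70. -17.]
  row [0.5217 0.5995 0.0666] [  0.    0.  -19.3]
```

Call:
jog_arm --targets "0.5217 0.5995 0.05 0 0 -19.3 0.3; 0.5217 0.5995 0.05 0 0 -19.3 0.3; 0.5217 0.5995 0.05 0 0 -19.3 0.3; 0.5217 0.5995 0.05 0 0 -19.3 0.3; 0.5217 0.5995 0.05 0 0 -19.3 0.3; 0.5217 0.5995 0.05 0 0 -19.3 0.3; 0.5217 0.5995 0.05 0 0 -19.3 0.3; 0.5217 0.5995 0.05 0 0 -19.3 0.3"

```text
clock: 2.5
tool_pos: [0.4113, 0.1644, 0.1956]
orientation: [-179.9, -0.1, -1.0]
force: [1.6, 0.1, 0.5]
opening: 0.057
```

```bash
python3 -c "
from h import *
mv([.5155,-.1105,.15],[180,0,-1])"
```

```text
t 2.5 now [0.4113 0.1644 0.1956] [-1.7994e+02 -6.0000e-02 -9.9000e-01] F [1.6 0.1 0.5] op 0.057 q [ 47.  -1. -30.   0. -61.  42.]
  row [0.1088 0.2731 0.0455] [-0.1 -0.1  0. ]
```

Call:
jog_arm --targets "0.109 0.273 0.045 0 0 0 0.3; 0.109 0.273 0.045 0 0 0 0.3; 0.109 0.273 0.045 0 0 0 0.3; 0.109 0.273 0.045 0 0 0 0.3; 0.109 0.273 0.045 0 0 0 0.3; 0.109 0.273 0.045 0 0 0 0.3; 0.109 0.273 0.045 0 0 0 0.3; 0.109 0.273 0.045 0 0 0 0.3"

```text
clock: 3.5
tool_pos: [0.5157, -0.1094, 0.1509]
orientation: [-179.9, -0.1, -0.9]
force: [-0.5, 0.1, -0.8]
opening: 0.0571
```

```bash
python3 -c "
from h import *
mv([.5155,-.1105,.072],[180,0,-1])
for n in('top','side'):
    s=snapshot(n);
    x,y=(270,190) if n=='top' else (280,150)
    cv2.imwrite('pics/a_'+n+'.png',cv2.resize(np.clip(s['img'][y:y+90,x:x+100]*1.8,0,255).astype(np.uint8),None,fx=6,fy=6)[:,:,::-1])
"
```

```text
t 3.5 now [ 0.5157 -0.1094  0.1509] [-1.7993e+02 -1.1000e-01 -9.1000e-01] F [-0.5  0.1 -0.8] op 0.0571 q [  9.  10. -24.  -0. -56.  80.]
  row [-0.0003  0.0012  0.0789] [-0.1 -0.1  0.1]
```

View pics/a_side.png

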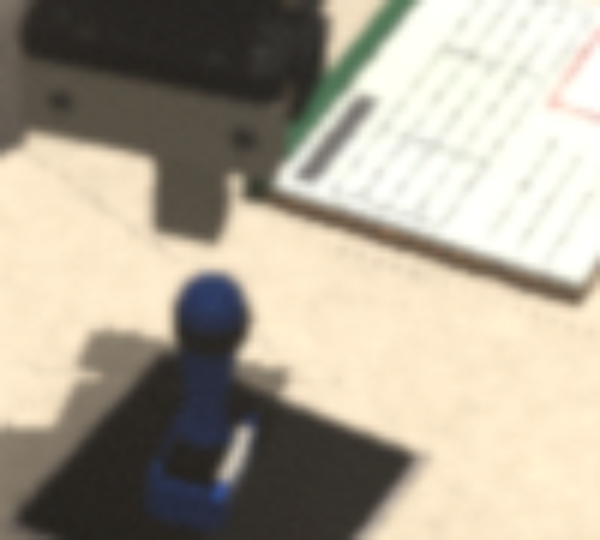

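The side view shows the finger just above the stamp's handle (crop about (190,240) against (212,310)), as planned. Now I'll descend and close.

Call:
jog_arm --targets "-0.0003 0.0012 0.04 0 0 0 0.3; -0.0003 0.0012 0.079 0 0 0 0.3; -0.0003 0.0012 0.079 0 0 0 0.3; -0.0003 0.0012 0.079 0 0 0 -1; -0.0003 0.0012 0.079 0 0 0 -1; -0.0003 0.0012 0.079 0 0 0 -1; -0.0003 0.0012 0.079 0 0 0 -1; -0.0003 0.0012 0.079 0 0 0 -1"

```text
clock: 4.6
tool_pos: [0.5161, -0.1104, 0.0726]
orientation: [-179.9, -0.2, -0.9]
force: [0.4, 0.7, 4.1]
opening: 0.0268
```

```bash
python3 -c "
from h import *
mv([.5155,-.1105,.15],[180,0,-10.5])
for n in('side',):
    s=snapshot(n);
    x,y=(270,190) if n=='top' else (280,150)
    cv2.imwrite('pics/b_'+n+'.png',cv2.resize(np.clip(s['img'][y:y+90,x:x+100]*1.8,0,255).astype(np.uint8),None,fx=6,fy=6)[:,:,::-1])
"
```

```text
t 4.6 now [ 0.5161 -0.1104  0.0726] [-179.93   -0.19   -0.88] F [0.4 0.7 4.1] op 0.0268 q [  9.  16. -29.  -0. -45.  80.]
  row [-0.0004  0.     -0.0774] [-0.1 -0.2  9.6]
```

View pics/b_side.png

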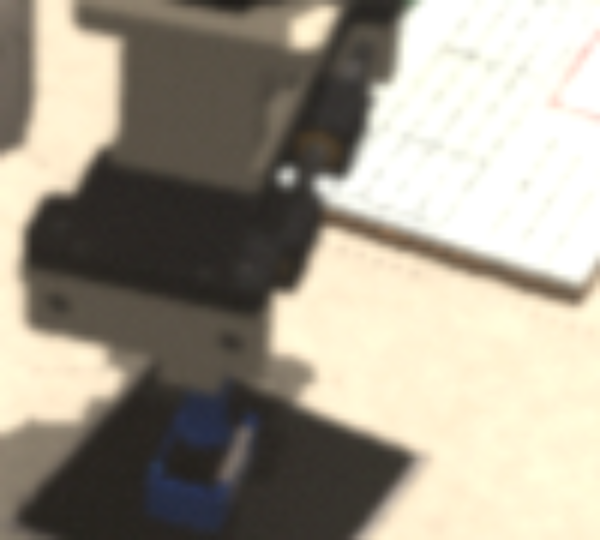

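```bash
python3 -c "
from h import *
mv([.409,-.410,.13],[180,0,-10.5])"
```

```text
t 4.65 now [ 0.5161 -0.1104  0.0725] [-179.93   -0.19   -0.88] F [-0.2  1.1  3.6] op 0.0266 q [  9.  16. -29.  -0. -45.  80.]
  row [-0.1024  0.3011 -0.0582] [-0.1 -0.2  9.6]
```

Call:
jog_arm --targets "0 0 -0.04 0 0 0 -1; -0.01 0.03 -0.058 0 0 0 -1; -0.031 0.09 -0.058 0 0 3 -1; -0.051 0.15 -0.058 0 0 6 -1; -0.072 0.21 -0.058 0 0 9.6 -1; -0.092 0.27 -0.058 0 0 9.6 -1; -0.1024 0.3011 -0.058 0 0 9.6 -1; -0.1024 0.3011 -0.058 0 0 9.6 -1"

```text
clock: 5.65
tool_pos: [0.4072, -0.4119, 0.1288]
orientation: [-179.9, -0.1, -10.7]
force: [0.4, 1.2, -1.1]
opening: 0.0268
```

```bash
python3 -c "
from h import *
mv([.409,-.410,.10],[180,0,-10.5])
for n in('side','top'):
    s=snapshot(n);np.savez('c_'+n+'.npz',**{k:s[k] for k in('img','range_z','intrinsics','R','t')})
    x,y=(400,220) if n=='top' else (330,90)
    cv2.imwrite('pics/c_'+n+'.png',cv2.resize(np.clip(s['img'][y:y+100,x:x+110]*1.8,0,255).astype(np.uint8),None,fx=6,fy=6)[:,:,::-1])
    for k in('stamp_mid','stamp_face','stamp_front','stamp_band','frame'):
        r=models.spot_point(k,s);print(n,k,[(np.round(a['uv'],1),round(a['conf'],2)) for a in r[:1]])
"
```

```text
t 5.65 now [ 0.4072 -0.4119  0.1288] [-1.7987e+02 -7.0000e-02 -1.0700e+01] F [ 0.4  1.2 -1.1] op 0.0268 q [-26.  16. -19.  -0. -55. 105.]
  row [ 0.0014 -0.0021  0.0288] [-0.1 -0.1 -0.2]
side stamp_mid [(array([389.7, 130.4]), 0.59)]
side stamp_face [(array([389.6, 144.3]), 0.5)]
side stamp_front [(array([394. , 142.5]), 0.55)]
side stamp_band [(array([394.7, 120.8]), 0.54)]
side frame [(array([386.3, 162.9]), 0.79)]
top stamp_mid []
top stamp_face []
top stamp_front []
top stamp_band []
top frame [(array([135.4, 181.7]), 0.4)]
```

View pics/c_side.png

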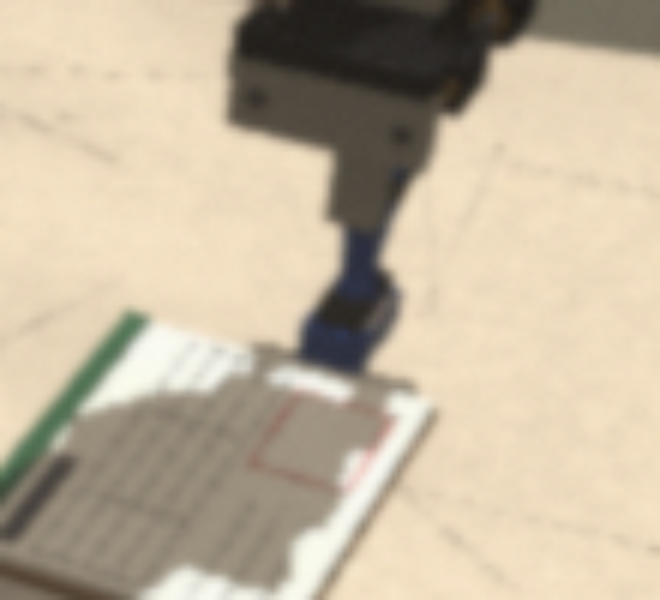

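View pics/c_top.png

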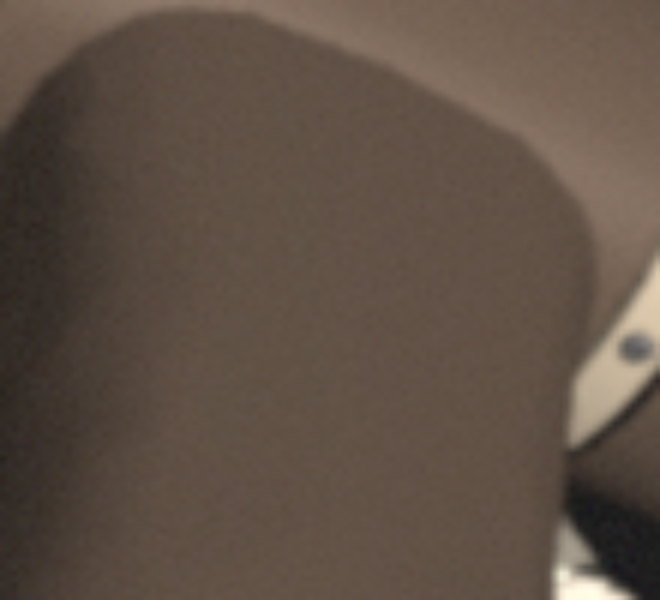

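```bash
cat >> h.py <<'E'
def overlay(s,T,Rm,crop,k,name,dmap=None):
    """draw stamp model: T=face centre, Rm 3x3 axes"""
    x,y,w,h=crop
    im=cv2.resize(np.clip(s['img'][y:y+h,x:x+w]*1.8,0,255).astype(np.uint8),None,fx=k,fy=k,interpolation=cv2.INTER_CUBIC)[:,:,::-1].copy()
    P=lambda q: tuple(np.round((proj(s,np.array(T)+Rm@np.array(q))-[x-.5,y-.5])*k).astype(int).tolist())
    for z in(0,.018):
        c=[P((a*.014,b*.024,z)) for a,b in((-1,-1),(1,-1),(1,1),(-1,1))]
        for i in range(4): cv2.line(im,c[i],c[(i+1)%4],(0,255,255) if z else (0,128,255),1)
    cv2.line(im,P((-.014,-.015,.009)),P((-.014,.015,.009)),(255,0,255),1)
    cv2.line(im,P((0,0,0)),P((0,0,.096)),(0,0,255),1)
    cv2.imwrite('pics/'+name+'.png',im)
E
python3 -c "
from h import *
s=dict(np.load('c_side.npz'))
R=Ro.from_euler('z',-10.7,degrees=True).as_matrix()
overlay(s,[.4072,-.4119,.1288+.011-.078],R,(330,90,110,100),6,'ov1')
"
```

```text
(no output)
```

View pics/ov1.png

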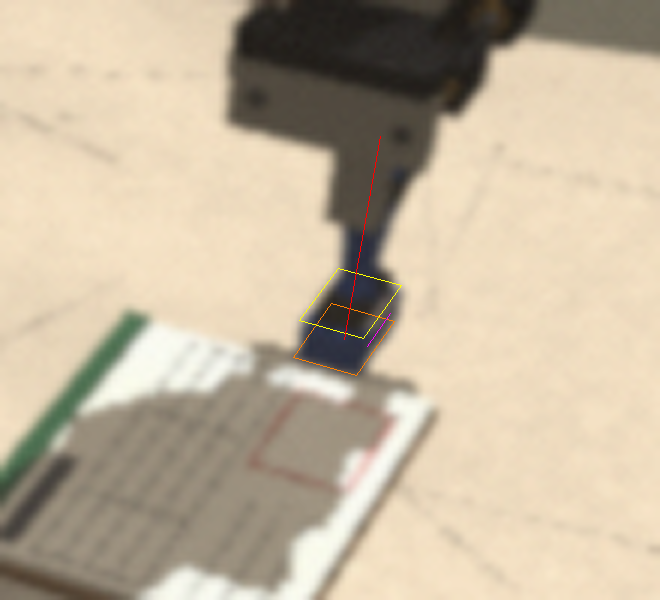

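```bash
python3 -c "
from h import *
S=dict(np.load('S0.npz'));x,y,w,h=355,140,60,50
im=cv2.resize(np.clip(S['img'][y:y+h,x:x+w]*1.8,0,255).astype(np.uint8),None,fx=12,fy=12,interpolation=cv2.INTER_CUBIC)[:,:,::-1].copy()
R=Ro.from_euler('z',-10.5,degrees=True).as_matrix()
for C,col in(([.4085,-.4095,.01],(255,0,0)),([.410,-.411,.01],(0,160,0))):
    c=[tuple(np.round((proj(S,np.array(C)+R@np.array([a*.022,b*.032,0]))-[x-.5,y-.5])*12).astype(int).tolist()) for a,b in((-1,-1),(1,-1),(1,1),(-1,1))]
    for i in range(4): cv2.line(im,c[i],c[(i+1)%4],col,1)
cv2.imwrite('pics/fr.png',im)
S=dict(np.load('s0.npz'));x,y,w,h=420,262,60,50
im2=cv2.resize(np.clip(S['img'][y:y+h,x:x+w]*1.8,0,255).astype(np.uint8),None,fx=12,fy=12,interpolation=cv2.INTER_CUBIC)[:,:,::-1].copy()
for C,col in(([.4085,-.4095,.01],(255,0,0)),([.410,-.411,.01],(0,160,0))):
    c=[tuple(np.round((proj(S,np.array(C)+R@np.array([a*.022,b*.032,0]))-[x-.5,y-.5])*12).astype(int).tolist()) for a,b in((-1,-1),(1,-1),(1,1),(-1,1))]
    for i in range(4): cv2.line(im2,c[i],c[(i+1)%4],col,1)
cv2.imwrite('pics/fr2.png',im2)
mv([.409,-.410,.085],[180,0,-10.5])
"
```

```text
t 6.25 now [ 0.4092 -0.4096  0.1299] [-179.9    -0.18  -10.44] F [ 0.3 -0.6 -0.5] op 0.0269 q [-26.  16. -19.  -0. -55. 105.]
  row [-0.0002  0.0005  0.0449] [-0.1 -0.2  0.1]
```

View pics/fr.png

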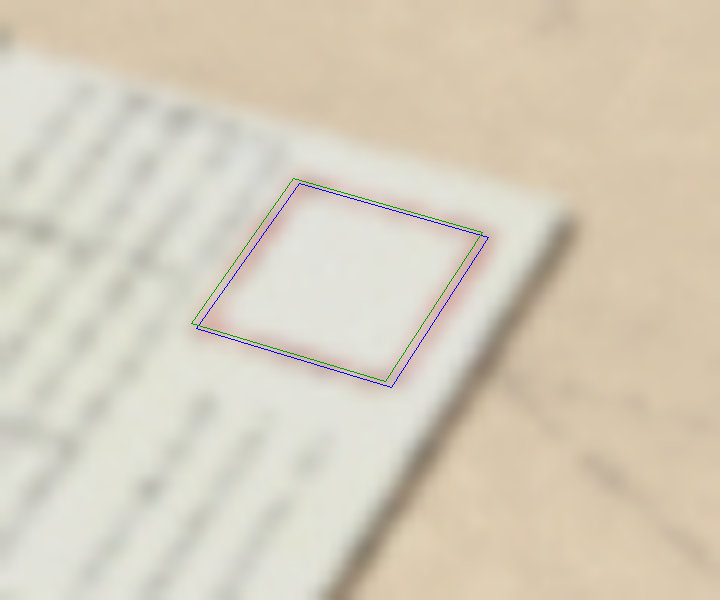

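View pics/fr2.png

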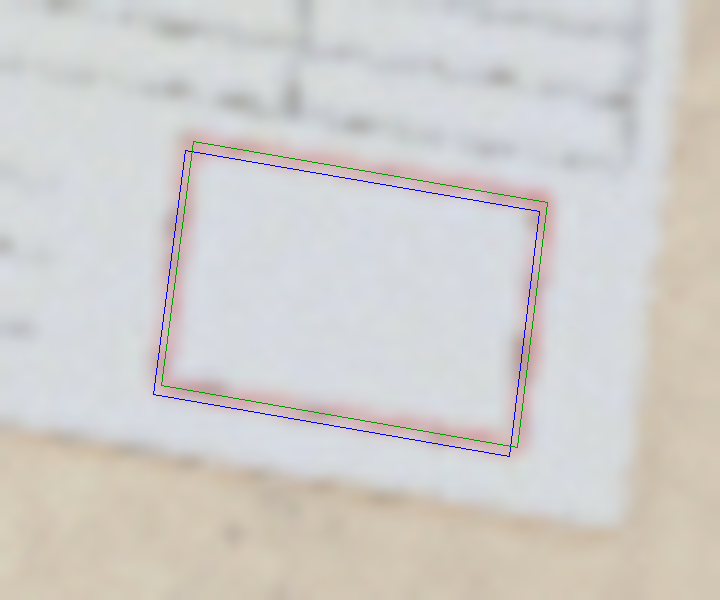

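Call:
jog_arm --targets "0.0003 0.0007 0.02 0 0 0 -1; 0.0003 0.0007 0.04 0 0 0 -1; 0.0003 0.0007 0.046 0 0 0 -1; 0.0003 0.0007 0.046 0 0 0 -1; 0.0003 0.0007 0.046 0 0 0 -1; 0.0003 0.0007 0.046 0 0 0 -1; 0.0003 0.0007 0.046 0 0 0 -1; 0.0003 0.0007 0.046 0 0 0 -1"

```text
clock: 7.25
tool_pos: [0.4096, -0.4104, 0.0841]
orientation: [-179.9, -0.2, -10.4]
force: [0.3, 0.1, -0.5]
opening: 0.0267
```

```bash
python3 -c "
from h import *
mv([.4095,-.4102,.075],[180,0,-10.5])
s=snapshot('side');np.savez('d_side.npz',**{k:s[k] for k in('img','range_z','intrinsics','R','t')})
R=Ro.from_euler('z',-10.5,degrees=True).as_matrix()
p,_,_=pose()
overlay(s,p+[0,0,-.067],R,(350,105,70,75),8,'ov2')
"
```

```text
t 7.25 now [ 0.4096 -0.4104  0.0841] [-179.91   -0.2   -10.44] F [ 0.3  0.1 -0.5] op 0.0267 q [-26.  19. -22.  -0. -49. 106.]
  row [-0.0002 -0.0001  0.0091] [-0.1 -0.2  0.1]
```

View pics/ov2.png

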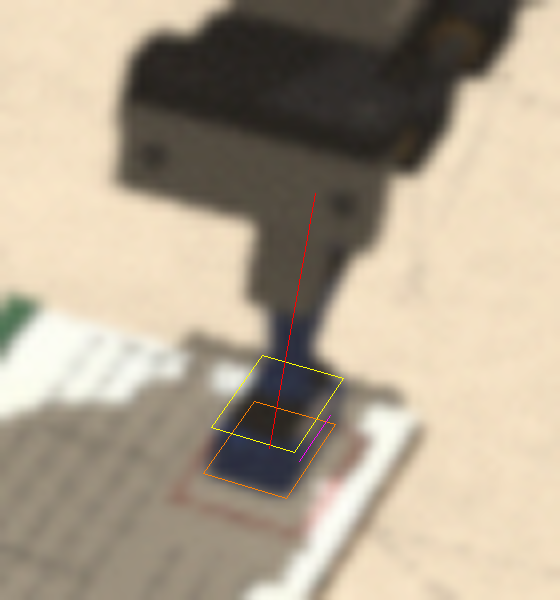

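```bash
cat > fit.py <<'E'
from h import *
from scipy.optimize import minimize
def foot_fit(s,T0,yaw0,box,tilt=0,up=8):
    x,y,w,h=box;K=up
    im=cv2.resize(s['img'][y:y+h,x:x+w],None,fx=K,fy=K,interpolation=cv2.INTER_CUBIC).astype(float)
    b=im[...,2]-im[...,0]
    return im,b
E
python3 -c "
from h import *
s=dict(np.load('d_side.npz'));x,y,w,h=370,140,30,32
im=s['img'][y:y+h,x:x+w].astype(int)
np.set_printoptions(linewidth=250)
print((im[...,2]-im[...,0]))
print(im[...,1])
"
```

```text
[[-27 -27 -26 -27 -26 -26 -27 -27 -27 -25 -21 -14 -11 -11 -10 -10 -10 -11 -10  -9  -6  -4 -14 -23 -27 -26 -27 -26 -27 -26]
 [-26 -27 -26 -26 -27 -26 -26 -26 -26 -25 -21 -14 -11 -11 -10 -10 -10 -10 -10  -8  -4  -8 -19 -25 -28 -27 -27 -26 -26 -26]
 [-27 -27 -27 -26 -27 -27 -27 -26 -26 -26 -22 -16 -13 -11  -9  -9 -10 -11 -10  -6  -5 -13 -22 -26 -27 -27 -27 -27 -27 -26]
 [-27 -26 -27 -26 -26 -27 -27 -26 -26 -27 -25 -22 -16 -10  -7  -7  -7  -8  -6  -3  -8 -18 -25 -26 -26 -27 -27 -27 -27 -26]
 [-26 -26 -26 -26 -26 -25 -26 -26 -26 -26 -26 -25 -19 -10  -1   2  -2  -2  -1  -1 -12 -22 -26 -26 -26 -27 -27 -26 -27 -27]
 [-26 -26 -25 -25 -25 -26 -26 -26 -27 -27 -26 -25 -20 -10   3   7   6   5   5  -1 -13 -24 -26 -27 -26 -27 -26 -27 -27 -28]
 [-24 -25 -24 -22 -21 -22 -24 -25 -26 -26 -26 -26 -20 -11   2   9   9   9   5  -6 -17 -25 -26 -27 -27 -27 -26 -27 -27 -27]
 [-20 -22 -21 -19 -17 -17 -18 -20 -22 -24 -25 -23 -21 -10   2   9  10   9   4 -10 -22 -26 -26 -27 -27 -27 -27 -27 -27 -26]
 [-11 -13 -15 -15 -14 -15 -15 -16 -17 -19 -19 -19 -15  -6   4   9  11  10   2 -12 -23 -26 -26 -26 -27 -27 -27 -26 -2
[... 6073 characters left out ...]
 74  70  64  56  49  45  46  57  73  86 103 112 112 125 136 138 129 105  83  92 112]
 [ 76  69  65  69  75  78  79  81  80  80  81  79  75  72  70  70  75  82  89 101 110 121 135 139 135 117  89  86 106 119]
 [ 79  77  75  75  75  71  70  71  73  78  79  80  80  82  81  81  82  85  95 107 117 130 139 138 125  99  83  99 115 121]
 [ 81  80  80  80  78  76  74  73  69  66  69  74  78  79  82  83  83  84  94 111 128 137 140 133 112  85  87 109 118 120]
 [ 81  81  81  81  80  80  80  79  76  73  71  71  70  72  76  79  79  80  93 118 135 140 136 120  92  79  95 112 118 120]
 [ 81  81  82  82  82  82  81  81  81  80  79  77  77  76  75  71  71  78 100 128 138 138 128 105  84  89 105 111 113 118]]
```

Call:
jog_arm --targets "0.0006 -0.0001 0.002 0 0 0 -1; 0.0006 -0.0001 0.004 0 0 0 -1; 0.0006 -0.0001 0.006 0 0 0 -1; 0.0006 -0.0001 0.008 0 0 0 -1; 0.0006 -0.0001 0.009 0 0 0 -1; 0.0006 -0.0001 0.010 0 0 0 -1; 0.0006 -0.0001 0.0105 0 0 0 -1; 0.0006 -0.0001 0.0105 0 0 0 -1"

```text
clock: 8.3
tool_pos: [0.4106, -0.4106, 0.0743]
orientation: [-179.9, -0.2, -10.4]
force: [-1.9, 1.2, 6.1]
opening: 0.0268
```

```bash
python3 -c "
from h import *
mv([.4102,-.4102,.0715],[180,0,-10.5])"
```

```text
t 8.3 now [ 0.4106 -0.4106  0.0743] [-179.93   -0.24  -10.42] F [-1.9  1.2  6.1] op 0.0268 q [-26.  20. -22.  -0. -48. 106.]
  row [-0.0004 -0.0003  0.0028] [-0.1 -0.2  0.1]
```

Call:
jog_arm --targets "-0.0003 -0.0002 0.001 0 0 0 -1; -0.0003 -0.0002 0.002 0 0 0 -1; -0.0003 -0.0002 0.0025 0 0 0 -1; -0.0003 -0.0002 0.003 0 0 0 -1; -0.0003 -0.0002 0.0035 0 0 0 -1; -0.0003 -0.0002 0.004 0 0 0 -1; -0.0003 -0.0002 0.0043 0 0 0 -1; -0.0003 -0.0002 0.0043 0 0 0 -1"

```text
clock: 9.3
tool_pos: [0.4116, -0.4111, 0.0728]
orientation: [180.0, -0.4, -10.4]
force: [-2.8, 6.1, 21.4]
opening: 0.0271
```

```bash
python3 -c "
from h import *
mv([.4102,-.4102,.0715],[180,0,-10.5])"
```

```text
t 9.3 now [ 0.4116 -0.4111  0.0728] [179.97  -0.43 -10.35] F [-2.8  6.1 21.4] op 0.0271 q [-26.  20. -23.  -0. -47. 105.]
  row [-0.0015 -0.0006  0.0013] [ 0.  -0.4  0.1]
```

Call:
jog_arm --targets "0 0 -0.006 0 0 0 -1; 0 0 -0.015 0 0 0 -1; 0 0 -0.04 0 0 0 -1; 0 0 -0.08 0 0 0 -1; 0.0 -0.05 -0.08 0 0 0 -1; 0.03 -0.11 -0.08 0 0 0 -1; 0.04 -0.17 -0.08 0 0 0 -1; 0.05 -0.22 -0.08 0 0 0 -1"

```text
clock: 10.3
tool_pos: [0.5002, -0.2015, 0.153]
orientation: [180.0, -0.4, -10.3]
force: [1.3, -0.4, -0.9]
opening: 0.0271
```

```bash
python3 -c "
from h import *
mv([.50,.11,.16],[180,0,-7])
for n,b in(('side',(355,140,60,50)),('top',(415,255,75,60))):
    s=snapshot(n);x,y,w,h=b
    np.savez('e_'+n+'.npz',**{k:s[k] for k in('img','range_z','intrinsics','R','t')})
    cv2.imwrite('pics/e_'+n+'.png',cv2.resize(np.clip(s['img'][y:y+h,x:x+w]*1.8,0,255).astype(np.uint8),None,fx=8,fy=8)[:,:,::-1])
    save(s,'ef_'+n)
"
```

```text
t 10.3 now [ 0.5002 -0.2015  0.153 ] [179.97  -0.42 -10.35] F [ 1.3 -0.4 -0.9] op 0.0271 q [ -1.  11. -23.   0. -56.  81.]
  row [-0.0561 -0.3064 -0.0076] [ 0.  -0.4 -3.3]
```

View pics/e_side.png

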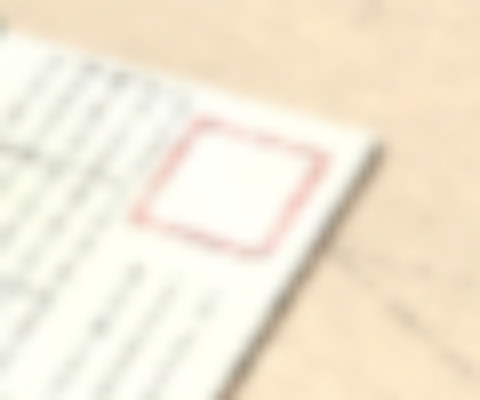

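View pics/e_top.png

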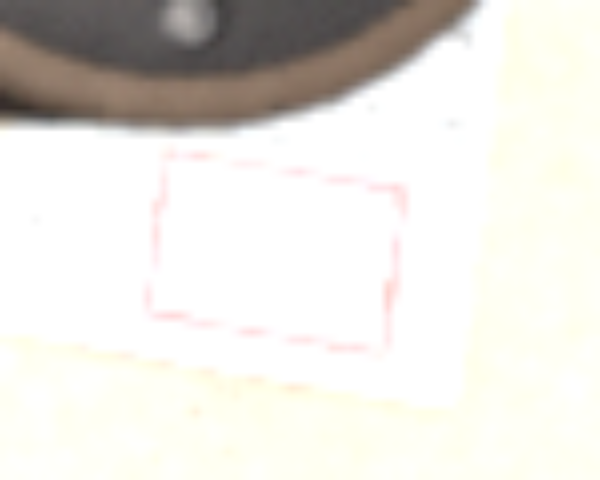

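View pics/ef_side.png

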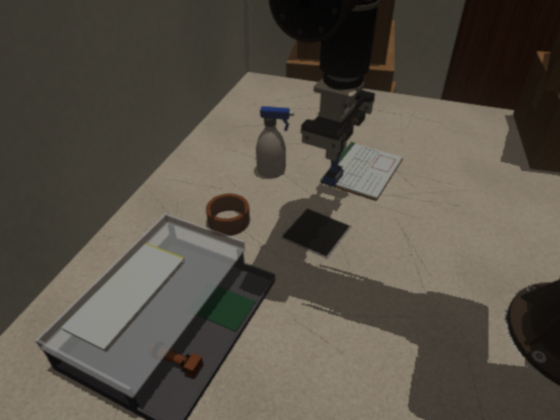

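```bash
python3 -c "
from h import *
for a,b,(x,y,w,h) in(('S0','e_side',(365,150,40,30)),('s0','e_top',(430,268,42,40))):
    A=np.load(a+'.npz')['img'][y:y+h,x:x+w].astype(float);B=np.load(b+'.npz')['img'][y:y+h,x:x+w].astype(float)
    g=np.median(B,axis=(0,1))/np.median(A,axis=(0,1));D=B/g-A
    print(g,np.abs(D).max(),D.std((0,1)))
    cv2.imwrite('pics/df_'+a+'.png',cv2.resize(np.clip(np.hstack([A,B/g,D*3+128]),0,255).astype(np.uint8),None,fx=6,fy=6,interpolation=cv2.INTER_NEAREST)[:,:,::-1])
"
```

```text
[1.14049587 1.13559322 1.13274336] 3.109375 [0.72730387 0.76450339 0.72788962]
[1.3559322 1.35      1.3553719] 90.53658536585365 [11.61467227 13.24524624 14.15527815]
```

View pics/df_s0.png

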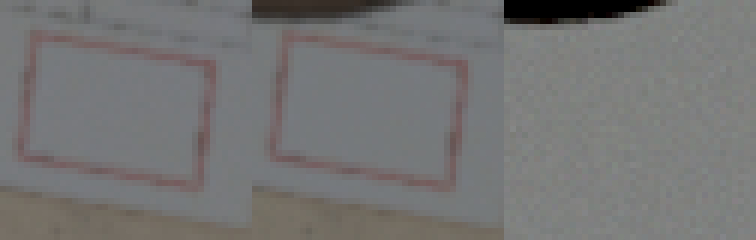

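```bash
python3 -c "
from h import *
mv([.4706,.1614,.115],[180,45,-7])"
```

```text
t 10.4 now [ 0.5014 -0.1998  0.1531] [179.99  -0.47 -10.1 ] F [-0.2  0.6 -0.5] op 0.0267 q [ -1.  11. -23.   0. -56.  81.]
  row [-0.094  -0.3501  0.0373] [ -1.2 -45.5  -3. ]
```

Call:
jog_arm --targets "-0.013 -0.05 0.0 0 0 0 -1; -0.026 -0.1 0.0 -0.2 -8 -0.5 -1; -0.04 -0.15 0.0 -0.4 -16 -1 -1; -0.053 -0.2 0.01 -0.6 -24 -1.5 -1; -0.067 -0.25 0.02 -0.8 -32 -2 -1; -0.08 -0.3 0.03 -1 -40 -2.5 -1; -0.094 -0.35 0.037 -1.2 -45.5 -3 -1; -0.094 -0.35 0.037 -1.2 -45.5 -3 -1"

```text
clock: 11.4
tool_pos: [0.4699, 0.1637, 0.1118]
orientation: [179.9, 45.4, -6.9]
force: [0.6, -1.5, 0.0]
opening: 0.027
```

```bash
python3 -c "
from h import *
mv([.4706,.1614,.085],[180,45,-7])
s=snapshot('side');np.savez('f_side.npz',**{k:s[k] for k in('img','range_z','intrinsics','R','t')})
save(s,'f_side')
p,R,o=pose()
M=R.as_matrix()@np.diag([1,-1,-1])
overlay(s,p+M@np.array([0,0,-.0676]),M,(180,180,180,150),4,'ov3')
"
```

```text
t 11.4 now [0.4699 0.1637 0.1118] [179.9   45.41  -6.9 ] F [ 0.6 -1.5  0. ] op 0.027 q [ 24.  37.   7. -22. -99.  64.]
  row [0.0198 0.0022 0.0182] [0.2 0.4 0.1]
```

View pics/ov3.png

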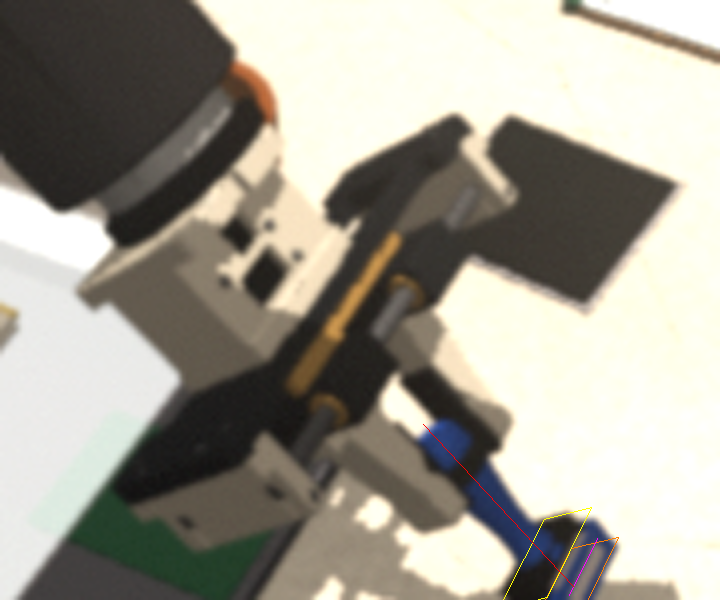

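```bash
cat >> h.py <<'E'
def seq(wps):
    p0,R0,o=pose()
    print('t',round(o['clock'],2),'now',np.round(p0,4),np.round(o['orientation'],2),'F',np.round(o['force'],1),'op',round(o['opening'],4))
    for p,rpy in wps:
        T=Ro.from_euler('xyz',rpy,degrees=True)
        print(np.round(R0.inv().apply(np.array(p)-p0),4),np.round((R0.inv()*T).as_rotvec(degrees=True),1))
u=np.array([np.cos(np.radians(7)),-np.sin(np.radians(7)),0])
def sw(phi,down=0,P=(.415,.168,0),t=45,d=.0104):
    f=np.radians(phi);b=np.array(P)+.0792*np.cos(f)*u+[0,0,.0792*np.sin(f)-down]
    return b-d*np.sin(np.radians(t))*u-[0,0,d*np.cos(np.radians(t))],[180,t,-7]
E
python3 -c "
from h import *
seq([sw(55.2,-.02),sw(55.2,-.006),sw(55.2,-.003),sw(55.2,0),sw(55.2,.002)])"
```

```text
t 11.45 now [0.4704 0.1621 0.1131] [179.91  45.22  -6.93] F [ 1.1 -0.5 -1.1] op 0.027
[0.0125 0.0008 0.0376] [0.1 0.2 0. ]
[0.0225 0.0008 0.0475] [0.1 0.2 0. ]
[0.0246 0.0008 0.0496] [0.1 0.2 0. ]
[0.0267 0.0008 0.0517] [0.1 0.2 0. ]
[0.0281 0.0008 0.0531] [0.1 0.2 0. ]
```

Call:
jog_arm --targets "0.0125 0.0008 0.0376 0 0 0 -1; 0.0225 0.0008 0.0475 0 0 0 -1; 0.0225 0.0008 0.0475 0 0 0 -1; 0.0246 0.0008 0.0496 0 0 0 -1; 0.0256 0.0008 0.0506 0 0 0 -1; 0.0267 0.0008 0.0517 0 0 0 -1; 0.0274 0.0008 0.0524 0 0 0 -1; 0.0274 0.0008 0.0524 0 0 0 -1"

```text
clock: 12.45
tool_pos: [0.4531, 0.1634, 0.0572]
orientation: [179.9, 45.2, -6.9]
force: [3.5, 0.4, 4.1]
opening: 0.0273
```

```bash
python3 -c "
from h import *
seq([sw(f,.002) for f in (55.2,52,49,46,43,40,37)])"
```

```text
t 12.45 now [0.4531 0.1634 0.0572] [179.93  45.16  -6.9 ] F [3.5 0.4 4.1] op 0.0273
[0.0007 0.     0.0014] [0.1 0.2 0.1]
[0.0051 0.     0.0007] [0.1 0.2 0.1]
[0.0092 0.     0.0003] [0.1 0.2 0.1]
[0.0133 0.     0.0001] [0.1 0.2 0.1]
[0.0175 0.     0.0002] [0.1 0.2 0.1]
[0.0216 0.0001 0.0004] [0.1 0.2 0.1]
[0.0257 0.0001 0.0009] [0.1 0.2 0.1]
```

Call:
jog_arm --targets "0.001 0 0 0 0 0 -1; 0.003 0 0 0 0 0 -1; 0.005 0 0 0 0 0 -1; 0.007 0 0 0 0 0 -1; 0.009 0 0 0 0 0 -1; 0.011 0 0 0 0 0 -1; 0.013 0 0 0 0 0 -1; 0.013 0 0 0 0 0 -1"

```text
clock: 13.45
tool_pos: [0.4622, 0.1622, 0.0479]
orientation: [179.9, 45.2, -6.9]
force: [3.5, -0.1, 4.9]
opening: 0.027
```

```bash
python3 -c "
from h import *
seq([sw(f,.002) for f in (46,43,40,37,34,30,26)])
s=snapshot('side')
cv2.imwrite('pics/g.png',cv2.resize(np.clip(s['img'][230:380,220:400]*1.6,0,255).astype(np.uint8),None,fx=4,fy=4)[:,:,::-1])
"
```

```text
t 13.45 now [0.4622 0.1622 0.0479] [179.91  45.19  -6.91] F [ 3.5 -0.1  4.9] op 0.027
[ 0.0003 -0.      0.0002] [0.2 0.2 0.1]
[ 0.0044 -0.      0.0002] [0.2 0.2 0.1]
[ 0.0085 -0.      0.0004] [0.2 0.2 0.1]
[ 0.0127 -0.      0.0009] [0.2 0.2 0.1]
[ 0.0168 -0.      0.0015] [0.2 0.2 0.1]
[ 0.0221 -0.      0.0028] [0.2 0.2 0.1]
[ 0.0274 -0.      0.0044] [0.2 0.2 0.1]
```

View pics/g.png

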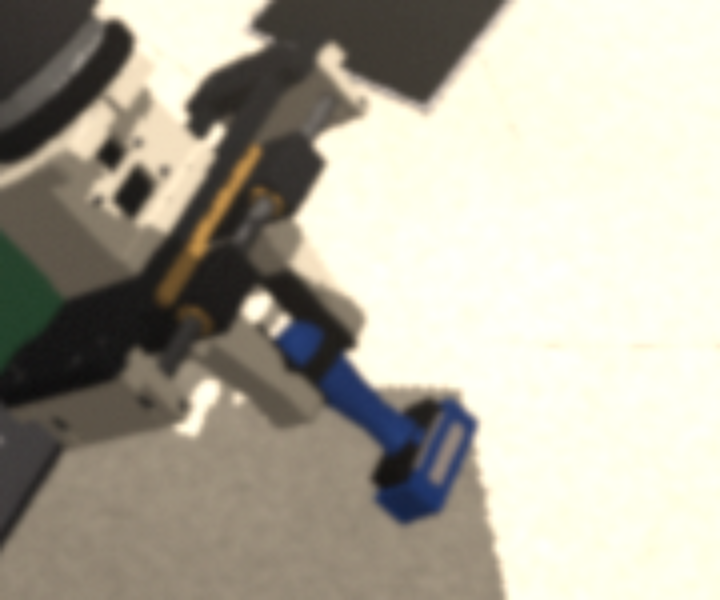

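Call:
jog_arm --targets "0.003 0 -0.0004 0 0 0 -1; 0.006 0 -0.0003 0 0 0 -1; 0.009 0 -0.0001 0 0 0 -1; 0.012 0 0.0003 0 0 0 -1; 0.015 0 0.0008 0 0 0 -1; 0.019 0 0.0015 0 0 0 -1; 0.023 0 0.0025 0 0 0 -1; 0.026 0 0.0035 0 0 0 -1"

```text
clock: 14.5
tool_pos: [0.4778, 0.1602, 0.0266]
orientation: [179.9, 45.2, -6.9]
force: [1.8, 0.4, 3.2]
opening: 0.0269
```

```bash
python3 -c "
from h import *
seq([sw(f,.0015) for f in (28,26,24,22,20,18,16,15,14)])"
```

```text
t 14.5 now [0.4778 0.1602 0.0266] [179.9   45.23  -6.93] F [1.8 0.4 3.2] op 0.0269
[-0.0017 -0.     -0.0008] [0.2 0.2 0.1]
[ 0.0009 -0.      0.0001] [0.2 0.2 0.1]
[ 0.0035 -0.      0.001 ] [0.2 0.2 0.1]
[ 0.0061 -0.      0.002 ] [0.2 0.2 0.1]
[ 0.0086 -0.0001  0.0031] [0.2 0.2 0.1]
[ 0.0111 -0.0001  0.0043] [0.2 0.2 0.1]
[ 0.0135 -0.0001  0.0056] [0.2 0.2 0.1]
[ 0.0148 -0.0001  0.0063] [0.2 0.2 0.1]
[ 0.0159 -0.0001  0.007 ] [0.2 0.2 0.1]
```

Call:
jog_arm --targets "0.002 0 0.0004 0 0 0 -1; 0.0035 0 0.001 0 0 0 -1; 0.006 0 0.002 0 0 0 -1; 0.0085 0 0.003 0 0 0 -1; 0.011 0 0.0042 0 0 0 -1; 0.0135 0 0.0055 0 0 0 -1; 0.0148 0 0.0062 0 0 0 -1; 0.0148 0 0.0062 0 0 0 -1"

```text
clock: 15.5
tool_pos: [0.4834, 0.1595, 0.0115]
orientation: [179.9, 45.3, -6.9]
force: [-0.8, 0.5, 1.1]
opening: 0.0269
```

```bash
python3 -c "
from h import *
seq([sw(f,.0015) for f in (15,14,13)])
s=snapshot('side')
cv2.imwrite('pics/g2.png',cv2.resize(np.clip(s['img'][230:380,220:400]*1.6,0,255).astype(np.uint8),None,fx=4,fy=4)[:,:,::-1])
"
```

```text
t 15.5 now [0.4834 0.1595 0.0115] [179.89  45.27  -6.93] F [-0.8  0.5  1.1] op 0.0269
[ 0.     -0.0001 -0.0002] [0.2 0.3 0. ]
[ 0.0012 -0.0001  0.0005] [0.2 0.3 0. ]
[ 0.0024 -0.0001  0.0012] [0.2 0.3 0. ]
```

View pics/g2.png

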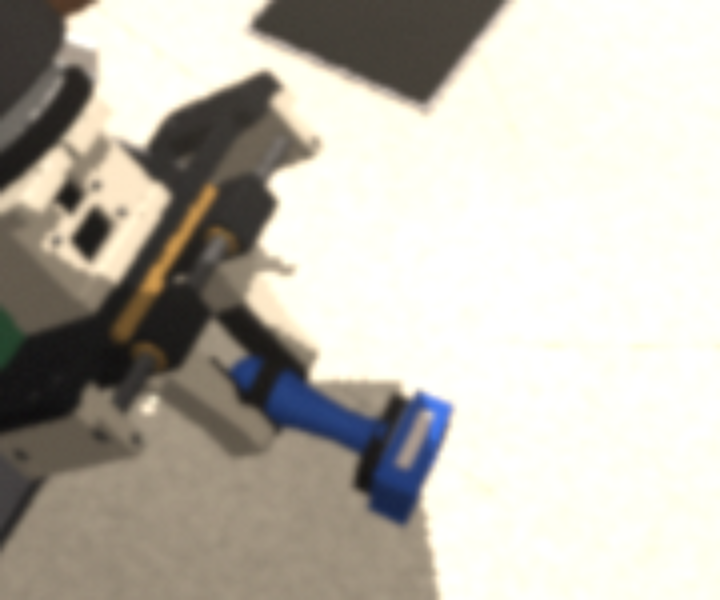

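The side view shows the stamp almost flat, white bar up at crop (415,440). I'll let it go and back out along the fingers.

Call:
jog_arm --targets "0 0 0 0 0 0 0.2; 0 0 0 0 0 0 0.2; 0 0 0 0 0 0 0.2; 0 0 0 0 0 0 0.2; 0 0 -0.02 0 0 0 0.2; 0 0 -0.06 0 0 0 0.2; -0.04 0 -0.10 0 10 0 0.4; -0.10 0 -0.12 0 20 0 0.5"

```text
clock: 16.55
tool_pos: [0.5009, 0.1577, 0.1633]
orientation: [179.6, 25.2, -7.1]
force: [-0.1, 3.0, 4.8]
opening: 0.0637
```

```bash
python3 -c "
from h import *
mv([.424,.167,.10],[180,0,-7])
for n,b in(('side',(220,230,180,150)),('top',(140,190,180,150))):
    s=snapshot(n);x,y,w,h=b
    np.savez('h_'+n+'.npz',**{k:s[k] for k in('img','range_z','intrinsics','R','t')})
    cv2.imwrite('pics/h_'+n+'.png',cv2.resize(np.clip(s['img'][y:y+h,x:x+w]*1.6,0,255).astype(np.uint8),None,fx=4,fy=4)[:,:,::-1])
    for k in('stamp_mid','stamp_face','stamp_front','stamp_band'):
        r=models.spot_point(k,s);print(n,k,[(np.round(a['uv'],1),round(a['conf'],2),np.round(atz(s,a['uv'],.028 if k=='stamp_front' else .014),4)) for a in r[:1]])
"
```

```text
t 16.55 now [0.5009 0.1577 0.1633] [179.65  25.22  -7.09] F [-0.1  3.   4.8] op 0.0637 q [ 28.  25.  -1. -14. -86.  59.]
  row [-0.0431 -0.0003  0.0903] [ 0.3 25.2 -0. ]
side stamp_mid [(array([301.2, 336.2]), 0.94, array([0.4592, 0.1646, 0.014 ]))]
side stamp_face [(array([324.8, 343.4]), 0.67, array([0.4167, 0.1652, 0.014 ]))]
side stamp_front [(array([322.6, 338.9]), 0.62, array([0.421 , 0.1669, 0.028 ]))]
side stamp_band [(array([313.6, 231.7]), 0.19, array([ 0.51  , -0.0954,  0.014 ]))]
top stamp_mid [(array([181.4, 270.2]), 0.63, array([0.4511, 0.1659, 0.014 ]))]
top stamp_face [(array([185. , 290.1]), 0.73, array([0.4085, 0.1576, 0.014 ]))]
top stamp_front [(array([184.3, 266. ]), 0.68, array([0.46  , 0.1568, 0.028 ]))]
top stamp_band [(array([184.5, 246.8]), 0.88, array([0.5016, 0.1599, 0.014 ]))]
```

View pics/h_side.png

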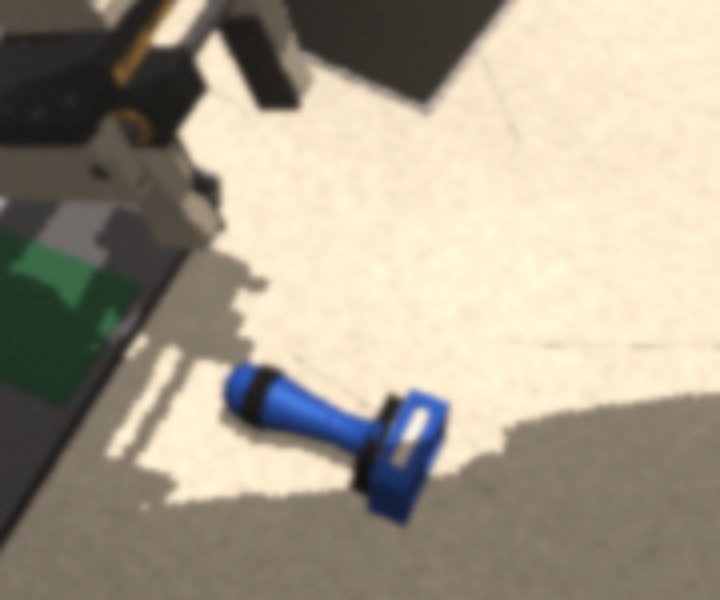

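View pics/h_top.png

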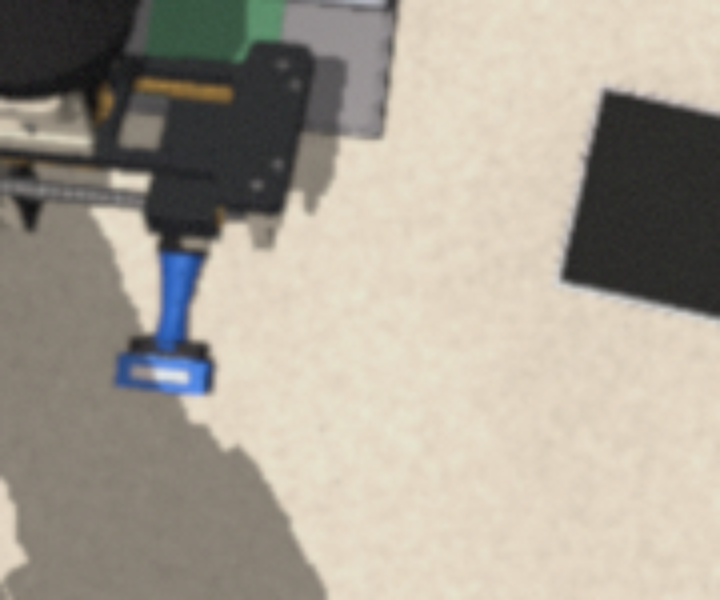

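The stamp lies on its back with the bar up: foot around crop (163,372) in the top view, axis pointing to the felt. Measuring it for the re-grasp.

```bash
python3 -c "
from meas import *
for n,b in(('top',(165,270,32,25)),('side',(305,320,32,45))):
    q=dict(np.load('h_'+n+'.npz'));im=q['img'].astype(int);x,y,w,h=b
    box=np.zeros(im.shape[:2],bool);box[y:y+h,x:x+w]=1
    m=((im[...,2]-im[...,0]>12)|(im.min(2)>60)&(im[...,0]-im[...,2]<12))&box
    C=cloud(q,m);Z=C[(C[:,2]>.022)&(C[:,2]<.034)];print(n,len(C),len(Z),rect(Z[:,:2]),np.median(Z,0))
    mb=(im[...,2]-im[...,0]>15); 
    C=cloud(q,mb);C=C[(C[:,0]>.40)&(C[:,0]<.54)&(C[:,1]>.10)&(C[:,1]<.23)&(C[:,2]<.05)]
    H=C[(C[:,0]>.445)];v=np.linalg.svd(H[:,:2]-H[:,:2].mean(0))[2][0];print('handle',len(H),np.degrees(np.arctan(v[1]/v[0])),H[:,:2].mean(0),'zmax',np.percentile(H[:,2],95))
    F=C[C[:,0]<.436]; print('footxy',F.min(0),F.max(0), (F[:,1].min()+F[:,1].max())/2)
    R=Ro.from_euler('z',-7,degrees=True).as_matrix()@np.array([[0,0,1],[0,1,0],[-1,0,0]])
    overlay(q,[.4135,.1665,.014],R,(150,215,80,85) if n=='top' else (260,300,90,75),8,'ovl_'+n)
"
```

```text
top 417 239 (array([432.7, 165.7]), array([47.1, 37.9]), 88.77) [0.42613812 0.1644297  0.02723018]
handle 175 -9.155800614005337 [0.46842389 0.15958047] zmax 0.026481875896269002
footxy [ 0.41246878  0.14139704 -0.00054979] [0.43500752 0.1961352  0.03229899] 0.16876612061828372
side 514 327 (array([420.8, 168. ]), array([46.2, 44.5]), 37.37) [0.42384625 0.16806977 0.02821092]
handle 322 -5.651508553006761 [0.47512775 0.16504913] zmax 0.02723757538605112
footxy [ 4.10352577e-01  1.29658230e-01 -3.90333730e-04] [0.43565973 0.19332878 0.03153486] 0.16149350406793778
```

View pics/ovl_top.png

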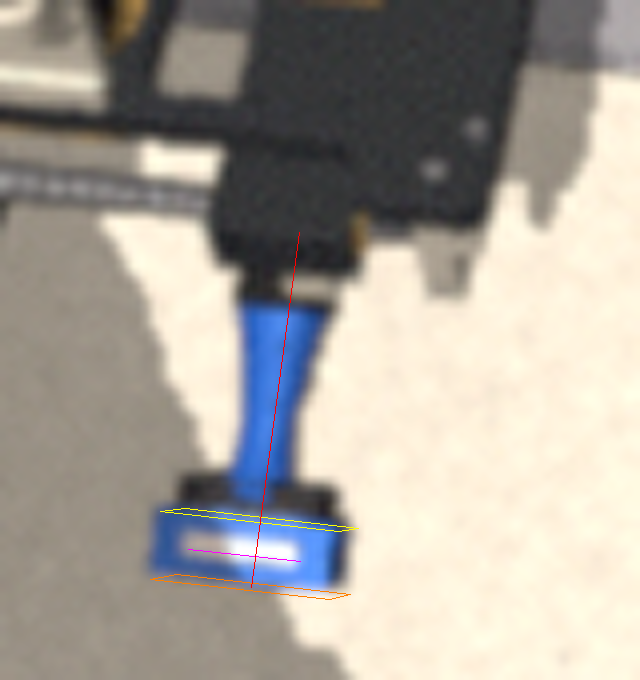

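View pics/ovl_side.png

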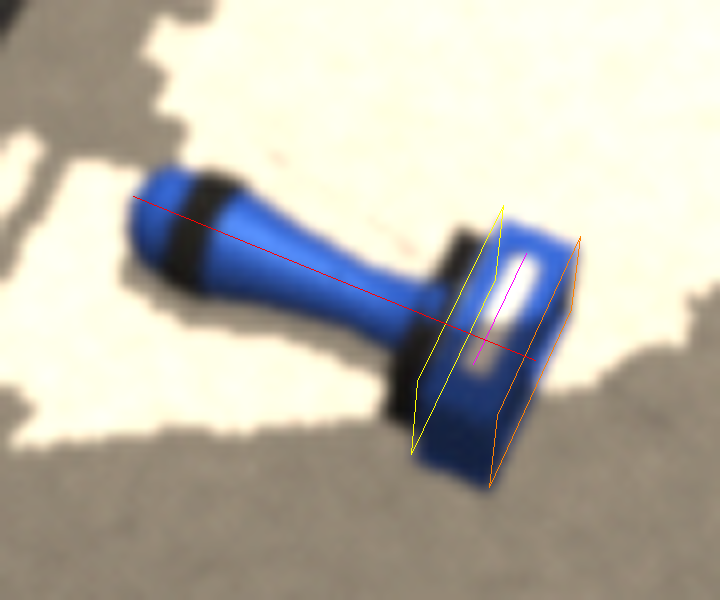

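```bash
python3 -c "
from h import *
seq([([.43,.165,.12],[180,0,-6.5]),([.4226,.1655,.06],[180,0,-6.5]),([.4226,.1655,.03],[180,0,-6.5])])"
```

```text
t 17.05 now [0.4985 0.1575 0.1642] [179.76  25.48  -7.  ] F [ 0.8 -0.1 -0.9] op 0.0655
[-0.0432  0.0006  0.0695] [ 0.1 25.5 -0.4]
[-0.0241  0.0008  0.1269] [ 0.1 25.5 -0.4]
[-0.0112  0.0007  0.1539] [ 0.1 25.5 -0.4]
```

Call:
jog_arm --targets "-0.02 0.0003 0.035 0 9 0 0.55; -0.0432 0.0006 0.0695 0 18 -0.2 0.55; -0.0432 0.0006 0.0695 0.1 25.5 -0.4 0.55; -0.0300 0.0007 0.11 0.1 25.5 -0.4 0.55; -0.0241 0.0008 0.1269 0.1 25.5 -0.4 0.55; -0.0241 0.0008 0.1269 0.1 25.5 -0.4 0.55; -0.0241 0.0008 0.1269 0.1 25.5 -0.4 0.55; -0.0241 0.0008 0.1269 0.1 25.5 -0.4 0.55"

```text
clock: 18.05
tool_pos: [0.4232, 0.1658, 0.0604]
orientation: [180.0, -0.0, -6.6]
force: [0.1, -0.8, 0.1]
opening: 0.0678
```

```bash
python3 -c "
from h import *
seq([([.4226,.1655,.03],[180,0,-6.5]),([.4226,.1655,.004],[180,0,-6.5])])
for n,b in(('side',(220,230,180,150)),('top',(120,220,120,100))):
    s=snapshot(n);x,y,w,h=b
    cv2.imwrite('pics/i_'+n+'.png',cv2.resize(np.clip(s['img'][y:y+h,x:x+w]*1.6,0,255).astype(np.uint8),None,fx=4,fy=4)[:,:,::-1])
"
```

```text
t 18.05 now [0.4232 0.1658 0.0604] [ 1.7999e+02 -4.0000e-02 -6.5600e+00] F [ 0.1 -0.8  0.1] op 0.0678
[-0.0006  0.0003  0.0304] [ 0.  -0.  -0.1]
[-0.0006  0.0003  0.0564] [ 0.  -0.  -0.1]
```

View pics/i_side.png

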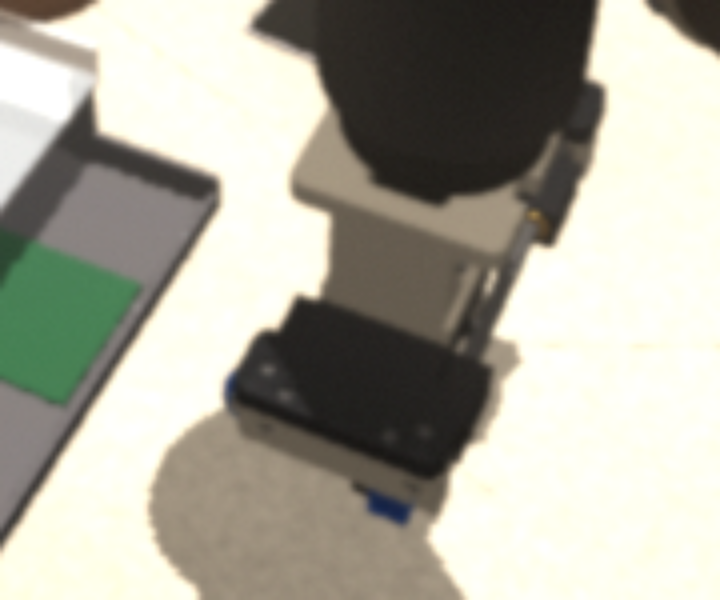

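Call:
jog_arm --targets "-0.0006 0.0003 0.03 0 0 0 0.55; -0.0006 0.0003 0.048 0 0 0 0.55; -0.0006 0.0003 0.0555 0 0 0 0.55; -0.0006 0.0003 0.0555 0 0 0 0.55; -0.0006 0.0003 0.0555 0 0 0 -1; -0.0006 0.0003 0.0555 0 0 0 -1; -0.0006 0.0003 0.0555 0 0 0 -1; -0.0006 0.0003 0.0555 0 0 0 -1"

```text
clock: 19.15
tool_pos: [0.4227, 0.1658, 0.0054]
orientation: [-180.0, -0.1, -6.5]
force: [-2.6, 0.7, 6.8]
opening: 0.048
```

```bash
python3 -c "
from h import *
H=np.array([.630,.1415,0]); F=H-.039*u
print(F)
Y=-7
seq([([.4226,.1655,.04],[180,0,Y]),(F-.14*u+[0,0,.029],[180,0,Y]),(F-.10*u+[0,0,.029],[180,0,Y])])"
```

```text
[0.5912907 0.1462529 0.       ]
t 19.15 now [0.4227 0.1658 0.0054] [-1.7995e+02 -9.0000e-02 -6.5400e+00] F [-2.6  0.7  6.8] op 0.048
[-0.      0.0002 -0.0346] [-0.  -0.1  0.5]
[ 0.0297 -0.001  -0.0235] [-0.  -0.1  0.5]
[ 0.0697 -0.0006 -0.0235] [-0.  -0.1  0.5]
```

Call:
jog_arm --targets "0 0 -0.005 0 0 0 -1; 0 0 -0.015 0 0 0.2 -1; 0 0 -0.023 0 0 0.5 -1; 0.01 0 -0.023 0 0 0.5 -1; 0.02 -0.0005 -0.023 0 0 0.5 -1; 0.03 -0.001 -0.023 0 0 0.5 -1; 0.035 -0.001 -0.023 0 0 0.5 -1; 0.035 -0.001 -0.023 0 0 0.5 -1"

```text
clock: 20.15
tool_pos: [0.4578, 0.1625, 0.0282]
orientation: [-180.0, -0.1, -7.1]
force: [-0.2, 0.1, -1.1]
opening: 0.0473
```

```bash
python3 -c "
from h import *
H=np.array([.630,.1415,0]); F=H-.039*u
Y=-7
seq([(F-.10*u+[0,0,.029],[180,0,Y]),(F-.05*u+[0,0,.029],[180,0,Y])])
p,R,o=pose()
Rm=Ro.from_euler('z',o['orientation'][2],degrees=True).as_matrix()@np.array([[0,0,1],[0,1,0],[-1,0,0]])
for n,b in(('side',(200,240,160,130)),('top',(110,180,160,130))):
    s=snapshot(n);np.savez('j_'+n+'.npz',**{k:s[k] for k in('img','range_z','intrinsics','R','t')})
    overlay(s,p-[.0093*u[0],.0093*u[1],0]+[0,0,.0086],Rm,b,4,'j_'+n)
"
```

```text
t 20.15 now [0.4578 0.1625 0.0282] [-1.7998e+02 -6.0000e-02 -7.0800e+00] F [-0.2  0.1 -1.1] op 0.0473
[ 0.0344 -0.0002 -0.0008] [-0.  -0.1 -0.1]
[ 0.0844 -0.0003 -0.0008] [-0.  -0.1 -0.1]
```

View pics/j_side.png

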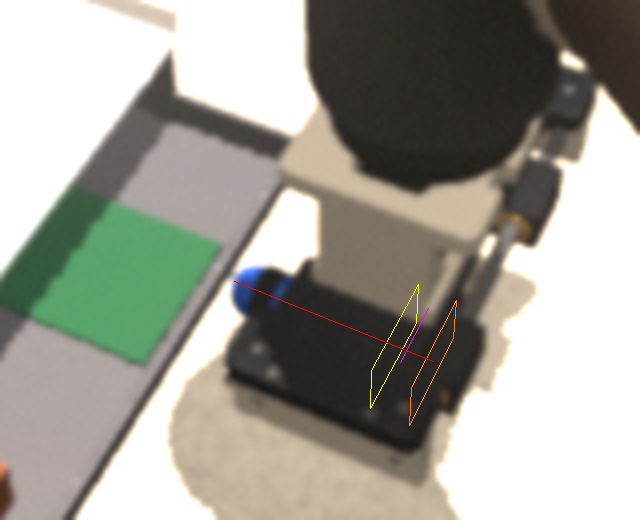

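View pics/j_top.png

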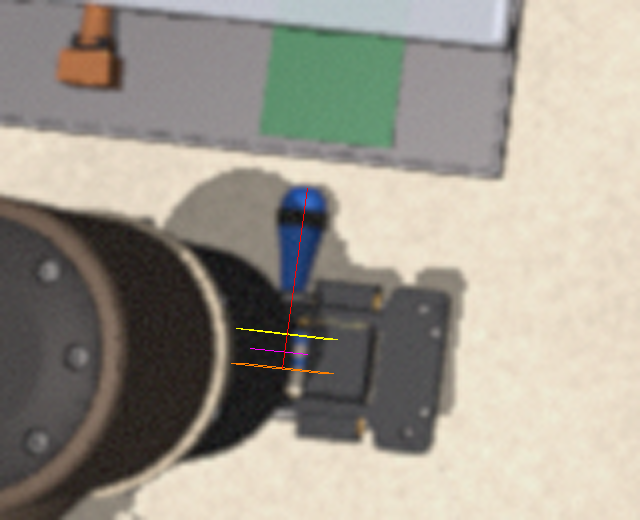

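Call:
jog_arm --targets "0.015 0 -0.001 0 0 0 -1; 0.03 0 -0.001 0 0 0 -1; 0.045 -0.0001 -0.001 0 0 0 -1; 0.06 -0.0002 -0.001 0 0 0 -1; 0.075 -0.0003 -0.001 0 0 0 -1; 0.09 -0.0003 -0.001 0 0 0 -1; 0.1 -0.0003 -0.001 0 0 0 -1; 0.1 -0.0003 -0.001 0 0 0 -1"

```text
clock: 21.25
tool_pos: [0.5571, 0.1503, 0.0291]
orientation: [-180.0, -0.1, -7.1]
force: [-0.1, -0.2, -1.2]
opening: 0.0477
```

```bash
python3 -c "
from h import *
H=np.array([.630,.1415,0]); F=H-.039*u
Y=-7
seq([(F+[0,0,.029],[180,0,Y]),(F+[0,0,.0115],[180,0,Y])])
p,R,o=pose()
Rm=Ro.from_euler('z',o['orientation'][2],degrees=True).as_matrix()@np.array([[0,0,1],[0,1,0],[-1,0,0]])
for n,b in(('side',(170,220,160,130)),('top',(110,140,160,130))):
    s=snapshot(n);np.savez('k_'+n+'.npz',**{k:s[k] for k in('img','range_z','intrinsics','R','t')})
    overlay(s,p-[.0093*u[0],.0093*u[1],0]+[0,0,.0086],Rm,b,4,'k_'+n)
"
```

```text
t 21.25 now [0.5571 0.1503 0.0291] [-1.7998e+02 -5.0000e-02 -7.1000e+00] F [-0.1 -0.2 -1.2] op 0.0477
[ 0.0344 -0.0002  0.0002] [-0.  -0.1 -0.1]
[ 0.0344 -0.0002  0.0177] [-0.  -0.1 -0.1]
```

View pics/k_side.png

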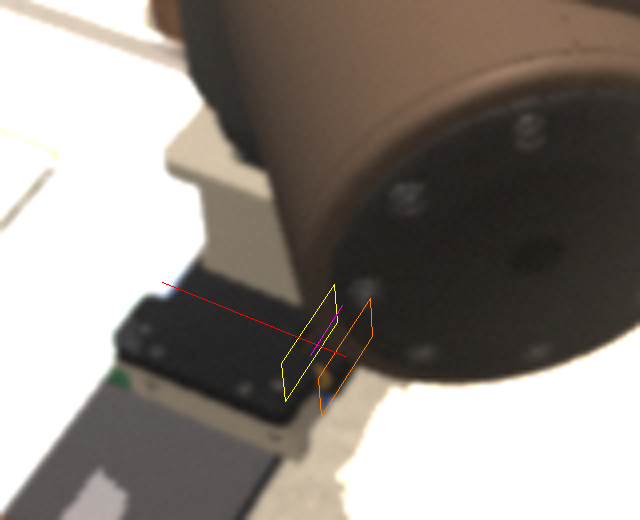

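View pics/k_top.png

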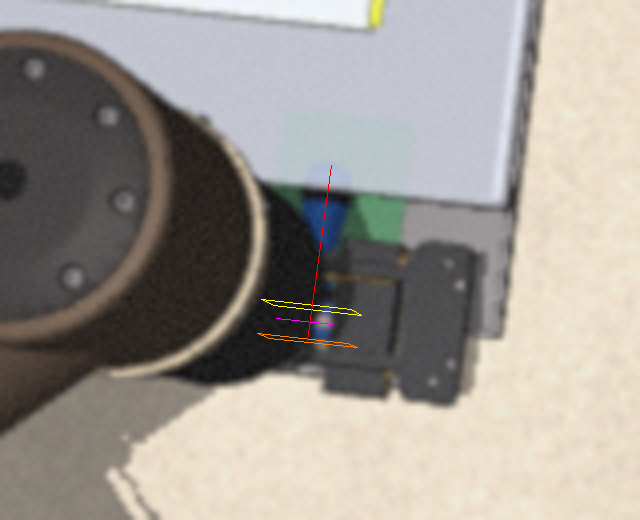

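Call:
jog_arm --targets "0.012 0 0 0 0 0 -1; 0.024 -0.0001 0 0 0 0 -1; 0.0344 -0.0002 0 0 0 0 -1; 0.0344 -0.0002 0.002 0 0 0 -1; 0.0344 -0.0002 0.007 0 0 0 -1; 0.0344 -0.0002 0.012 0 0 0 -1; 0.0344 -0.0002 0.016 0 0 0 -1; 0.0344 -0.0002 0.0172 0 0 0 -1"

```text
clock: 22.35
tool_pos: [0.59, 0.1462, 0.0116]
orientation: [180.0, 0.0, -7.1]
force: [-0.5, -0.1, -0.5]
opening: 0.048
```

```bash
python3 -c "
from h import *
H=np.array([.630,.1415,0]); F=H-.039*u
seq([(F+[0,0,.0115],[180,0,-7])])
s=snapshot('top');np.savez('l_top.npz',**{k:s[k] for k in('img','range_z','intrinsics','R','t')})
p,R,o=pose()
Rm=Ro.from_euler('z',o['orientation'][2],degrees=True).as_matrix()@np.array([[0,0,1],[0,1,0],[-1,0,0]])
overlay(s,p-[.0093*u[0],.0093*u[1],0]+[0,0,.0086],Rm,(140,140,110,90),6,'l_top')
"
```

```text
t 22.35 now [0.59   0.1462 0.0116] [179.98   0.    -7.07] F [-0.5 -0.1 -0.5] op 0.048
[ 0.0013 -0.0002  0.0001] [ 0.   0.  -0.1]
```

View pics/l_top.png

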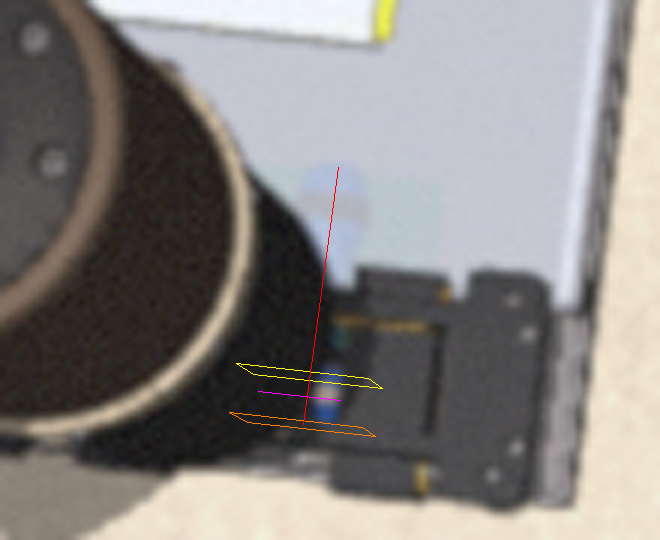

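Call:
jog_arm --targets "0 0 0 0 0 0 -0.3; 0 0 0 0 0 0 0.3; 0 0 0 0 0 0 0.5; 0 0 0 0 0 0 0.5; 0 0 -0.01 0 0 0 0.5; 0 0 -0.04 0 0 0 0.5; -0.03 0 -0.10 0 0 0 0.5; -0.09 0 -0.15 0 0 0 0.5"

```text
clock: 23.4
tool_pos: [0.5163, 0.1558, 0.1512]
orientation: [-180.0, -0.1, -7.1]
force: [-0.3, 1.1, 1.2]
opening: 0.066
```

Call:
jog_arm --targets "-0.04 0 -0.03 0 0 0 0.5; -0.04 0.06 -0.05 0 0 0 0.5; -0.04 0.12 -0.05 0 0 0 0.5; -0.04 0.18 -0.05 0 0 0 0.5; -0.04 0.24 -0.05 0 0 0 0.5; -0.04 0.3 -0.05 0 0 0 0.5; -0.04 0.3 -0.05 0 0 0 0.5; -0.04 0.3 -0.05 0 0 0 0.5"

```text
clock: 24.4
tool_pos: [0.4393, -0.1372, 0.2014]
orientation: [-179.9, -0.2, -7.2]
force: [-0.9, 0.5, 1.3]
opening: 0.0657
```

```bash
python3 -c "
from h import *
p,R,o=pose();print(o['clock'],p,o['force'])
Rm=Ro.from_euler('z',-7,degrees=True).as_matrix()@np.array([[0,0,1],[0,1,0],[-1,0,0]])
for n,b in(('side',(170,250,120,120)),('top',(130,140,110,90))):
    s=snapshot(n);np.savez('m_'+n+'.npz',**{k:s[k] for k in('img','range_z','intrinsics','R','t')})
    overlay(s,[.630-.048*u[0],.1415-.048*u[1],.02],Rm,b,5 if n=='side' else 6,'m_'+n)
    save(s,'mf_'+n)
"
```

```text
24.4 [ 0.43926664 -0.13721383  0.20139836] [-0.92656915  0.53340976  1.28411533]
```

View pics/m_side.png

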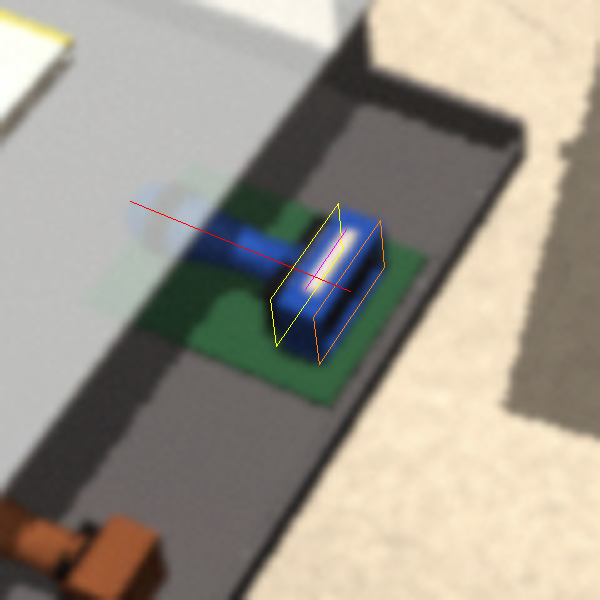

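View pics/m_top.png

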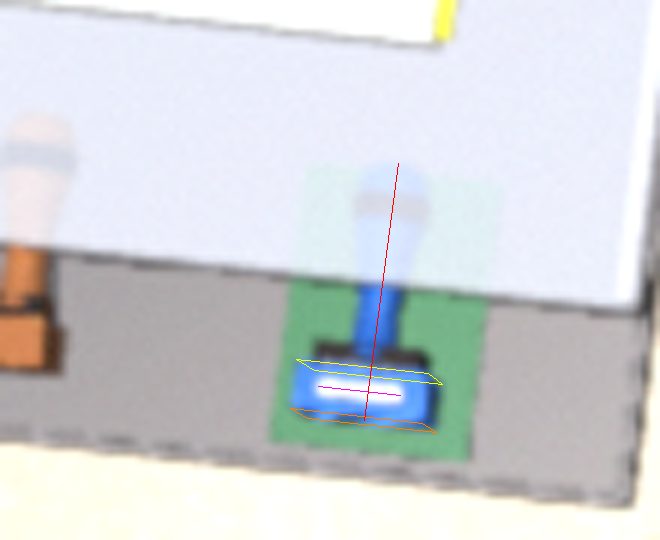

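View pics/mf_top.png

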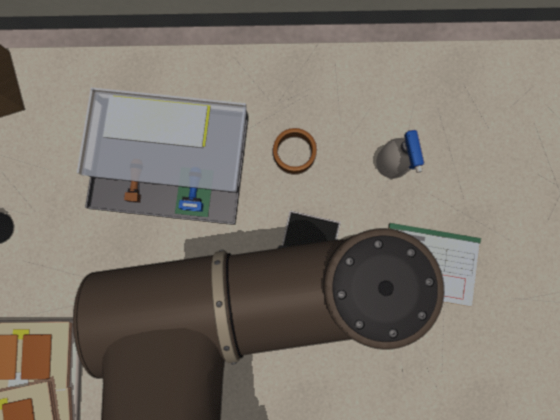

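The stamp lies on the felt, bar up. In the top crop its neck is about (380,300) and its handle end about (392,168). Allowing for height parallax, both fall on the felt's midline. The wooden stamp, tape and sprayer haven't moved, and the arm is clear.

```bash
python3 -c "
from h import *
a=np.load('s0.npz');b=np.load('m_top.npz')
for k in('small_stamp_mid','tape','sprayer'): pass
print(job.close_job())"
```

```text
the job is handed in; nothing more can be done
None
```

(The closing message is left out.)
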